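Uncover the ingredient bin and hang up its scoop

ROBOT

A 6-joint arm with a two-finger parallel gripper is mounted at the origin on the work surface. World frame = base frame: x ahead of the robot, y to its left, z up, the work surface at z = 0. Lengths are in mm, angles in degrees, forces in N, time in s.
With the tool pointing down it reaches from about 300 to 850 mm from the base axis. Payload 4.2 kg.
Tool frame: the origin (TCP) lies at the very end of the fingers, on their centre line; the grasp point (between the pads) lies 19 mm behind it; x points along the fingers, y is the direction in which the jaws open and shut, and the axes are right-handed (so a half turn about x gives the same grasp; the last joint's range is limited). The gripper opens to 91 mm and grips with 3 to 60 N. Pads are 32 mm wide; open, the fingers measure 118 mm over their backs; the gripper's body (76 mm by 178 mm) begins 60 mm behind the grasp point.
Start: joints at [65.203, 18.312, 89.639, -0, 72.044, -1.146], TCP at [230.68, 526.716, 213.976] pointing down, gripper open.
Joint ranges: [-177.97, 177.97], [-48.28, 115.42], [12.27, 149.76], [-77.06, 257.06], [2.81, 150.46], [-146.56, 146.56]. Speed limits (degrees/s): [147.25, 147.25, 180, 180, 180, 180].

INTERFACE

Orientations are given as [roll, pitch, yaw] about the fixed x, y, z axes, in that order (R = Rz(yaw) Ry(pitch) Rx(roll)).
In Python, from workcell import sensors, grab_frame, job_done, finder gives the robot as it stands.
- The arm moves only by the tool play_rows, never from a script. Its argument "motion" is a list of rows, each a list of 5 numbers: the shift along the world's x, y, z in m, then the turn about the world's z in rad, then the opening, from 0 (shut) to 1 (fully open). In form: [[tx, ty, tz, roll, fingers], ...]. A call has exactly 8 rows; each row is the pose to reach, as a shift and turn from the pose commanded when the call began; what a row does not reach only later rows make up. A row lasts 1/12 s, in which the tool goes at most 41.7 mm and 7.16 degrees, less where a joint would pass 70% of its speed; a pose out of reach is approached as far as the arm can. A call with a gripper value outside its range is refused whole. The fingers move at their own pace and stop on an object; "squeeze" is the grip in N (left out, the last holds). Time passes only in rows, so rows that repeat a pose let the fingers close, or fill a call up. It gives the time, the measured TCP pose, the force and the opening at its end, in the units of the state.
- sensors.state(): the state, without advancing time (a new reading comes with each control period).
- grab_frame(name): name is "scene" or "side" or "wrist"; returns a dict with "img" (480x640x3 uint8, blue, green, red), "fx", "fy", "cx", "cy" (pixels), "rvec" (rotation vector, rad) and "tvec" (3), from world to camera coordinates, as OpenCV has them; the wrist camera has in their place "tool_from_camera" (4x4, takes a point from camera to tool coordinates, whose origin is the TCP and whose axes are the tool frame's). Camera axes: x right, y down, z forward; pixel columns grow to the right and rows downward; lengths in mm; the calibration is good to about 2 mm. The wrist camera is an equidistant fisheye: a pixel r from the principal point sees the ray r / f radians off the axis. A picture is of the moment at which its call begins: read the wrist's pose just before it. There is no depth.
- job_done(): hands the job in, once; it reports no verdict.
Trained networks look in a picture, given as the dict that the camera call returned (one of the last four; its "shot" number tells which), for a name from the list of things; names that differ only in an ending like _2 or _b are one class to them, and where a whole thing is asked for, a point or a joint stands for the part that bears it (a point fixed in the world has none). Each returns a list of dicts, best first, with "conf" (0 to 1); they miss things now and then, are a little off and sometimes report something else, mostly with a low value. They report only what shows in the picture. A call takes as long as a camera call.
- finder.spot_in(picture, label): "point" ([column, row] in pixels, amid what is visible of it).
- finder.spot_point(picture, label): "point" ([column, row] in pixels: a listed point, or the origin of a listed thing).
The state is a dict: "time_s": time; "qpos": joint angles; "qvel": joint speeds; "effort": joint torques, N m; "ee_pos": TCP position; "ee_rot": TCP orientation; "force": force on the tool from outside, world axes, zero at the start; "torque": the same for the moment, N m; "gripper_width": finger opening in mm.
Only numpy, scipy, OpenCV 4.12 (cv2) and the standard library are available. Lean on these libraries where they do the work, as an engineer would, in place of code of your own. Each camera call takes 0.05 s, during which the arm holds its last target.

TASK

The white ingredient bin is to be refilled, and its scoop has been shut up inside it. Take hold of the black pull on the bin's sloping lid, lift that front end over the stop lip, draw the lid down the slope until it is clear of its grooves, and lay it flat on the wooden chopping board with its pull upwards. Then take the scoop out of the bin and hang it by its hook on the bar of the utensil rail, so that it hangs quietly when you let go; drop neither of them, and leave the spatula, spoon, jar and tin where they are.

Things in the scene. Friction and masses are not known exactly. Their poses are not given: they have to be found in the camera images.
- bin: White plastic ingredient bin, fixed, left or right of the board: 175 deep (x), 188 wide (y). Origin: centre of its underside. Front = its -x side, towards the robot; its whole top slopes down to the front at 25 degrees. Front edge 124 high (x = -87.5), rear 203 high (inner rear face at x = 82.5). Inside x = -82.5 to 82.5, y = -75.5 to 75.5, floor 6 thick.
- bin_mouth (a point): Middle of the bin's sloping mouth, on the ledge plane that carries the lid's underside (x = 0, 164.5 above the bin's origin). The plane falls towards the bin's -x at 25 degrees. The bin's highest point, its rear rim, is 218 high.
- bin_groove (a point): On the ledge plane, level with the front end of the flanges. From here to the rear (70 mm along the slope) a flange on either side covers 10 mm of the lid's side edges, 9 above the ledge: 4 mm of play over the 5 mm lid. Ahead of here the grooves are open above. The lid is clear of the flanges, and can be lifted away, after sliding 65 mm down the slope.
- bin_lip (a point): Middle of the top of the stop lip, a ridge across the front end of the slope: 6 thick along the slope, its top 5 above the ledge plane (square to the slope). The shut lid's front edge stands right behind it, so the lid slides only once its front end is raised more than 5 mm, turning about its rear edge; the grooves let the front end rise about 12 mm and no more.
- lid: Loose stainless lid of the bin, 180 (x) by 174 (y) by 5, about 0.3 kg. Origin: centre of its underside; x from its front to its rear end, z out of its upper face. Shut, it lies on the slope: x points up the slope to the rear, z leans 25 degrees to the bin's front.
- lid_grip (a point): Grip point on the lid's black pull: a solid upright bar 14 thick (lid's x), 90 long (lid's y), top 40 above the lid's underside. The point is 29 above the underside, 40 ahead of the lid's centre (its -x), 50 behind the front edge. Pinch it across the 14 mm, square to the lid.
- lid_front (a point): Middle of the lid's front edge, on its underside (90 ahead of its centre).
- scoop: Loose aluminium scoop, 187 long, 0.16 kg. z runs up its handle; origin on the handle axis at the mouth edge. Bowl 70 wide (y), 40 deep (x = -2 to 38), 86 long, open to +x; then a grip 12 (x) by 16 (y), z = 93 to 155; then a hook of 8 mm rod bent over to +x. At the start it stands in the bin on its mouth edge, handle leaning 12 degrees back, hook against the rear wall, +x to the bin's rear.
- scoop_grip (a point): Middle of the scoop's grip, on the handle axis, z = 124 in the scoop's frame. Pinch it across its 16 mm (scoop's y). At the start about 50 mm inside the mouth (square to the slope), 44 mm ahead of the rear wall.
- scoop_hook (a point): Centre of the hook's curve: x = 13, z = 168 in the scoop's frame; inner radius 11, open downwards; the end of the rod reaches down to z = 150 at x = 34, leaving a gap of 22 or more. Hung, this point lies about 4 mm below the bar's axis. The centre of mass is some 5 mm to the -x side of it, so the scoop swings a little (bowl to +x) unless let go slowly.
- board: Wooden chopping board, fixed, between bin and rail: 280 (x) by 230 (y) by 15 thick. Origin: centre of its underside.
- rail: Fixed utensil rail, on the side of the board where the bin is not: a steel bar along its y, 10 thick (x) by 14 high, axis 240 above the counter, between uprights at y = -135 and 135 (feet 110 long in x; knobs up to 263 high). Origin: on the counter midway between the uprights. A ladle fixed to it hangs at y = 98, 50 wide.
- rail_free (a point): Point on the bar's axis, in the middle of its free part (y = -30, z = 240 in the rail's frame; free for 95 to each side).
- spatula: Bystander to be left alone: a wooden-handled spatula lying across in front of the place to the robot's left. Loose; origin: its underside.
- spoon: Bystander to be left alone: a long spoon lying across in front of the place to the robot's right. Loose; origin: its underside.
- spice_jar: Bystander to be left alone: a closed jar, 56 mm across and 85 mm high, standing just behind the chopping board. Loose; origin: its underside.
- tin: Bystander to be left alone: a food tin, 74 mm across and 110 mm high, behind the chopping board. Loose; origin: its underside.

How it is judged (in metres and radians):
On the way, in this order (a step that is already met when the one before it is completed fails the run):
1. the lid's front end is over the stop lip and drawn at least 30 mm past it (x of lid_front in the frame of bin_lip below -0.03 m).
2. the lid lies flat on the chopping board, pull upwards, let go and at rest (horizontal distance between lid and board below 0.06 m and angle between lid's own z axis and vertical below 0.06 rad and z of lid in the frame of board between 0.011 and 0.02 m and linear speed of lid below 0.03 m/s and contact force between lid and the fingers below 0.05 N), for 0.2 s.
At the end, for the whole second after the job is handed in: The lid lies flat on the board (level within 0.06 rad, pull up, centre within 60 mm of the board's centre), still; the scoop hangs on the rail between the uprights, the bar in its hook (within 15 mm, hook centre 222 to 245 mm high), upright within 0.4 rad, slower than 0.1 m/s; both let go (all of step 2 and x of scoop_hook in the frame of rail between -0.015 and 0.015 m and y of scoop_hook in the frame of rail between -0.125 and 0.125 m and z of scoop_hook in the frame of rail between 0.222 and 0.245 m and contact force between scoop and rail above 0.4 N and angle between scoop's own z axis and vertical below 0.4 rad and linear speed of scoop below 0.1 m/s and contact force between scoop and the fingers below 0.05 N); the robot touches nothing.
It fails at once if the lid is dropped (moving faster than 0.7 m/s out of the gripper: a fall of 25 mm) (linear speed of lid above 0.7 m/s and contact force between lid and the fingers below 0.05 N).
It fails at once if the scoop is dropped (moving faster than 0.9 m/s out of the gripper: a fall of 40 mm) (linear speed of scoop above 0.9 m/s and contact force between scoop and the fingers below 0.05 N).
It fails at once if the spatula, the spoon, the jar or the tin is moved more than 30 mm (distance of any of spatula, spoon, spice_jar, tin from where it was at the start of the episode above 0.03 m).
It also fails if it takes over 72 s, if anything falls off the work surface, if the arm or the gripper's body presses on something with over 40 N, if the wrist force passes 120 N, or if a joint passes its speed limit or range.

## Working session

There is one attempt and no reset: what is moved stays moved. The work goes in short steps, Python scripts to look and compute and a tool call to move; the robot and the scene stay as the last step left them, time stands still between calls to the robot, and variables do not carry over. Pictures are saved under pics/ and viewed, and the job is handed in when it is done.

Besides the shell and the picture viewer there is one more tool, called after ">>>" by a JSON object that holds its "api" and its "payload". play_rows: Moves the arm, as the interface text tells. Its arguments: {"type":"object","properties":{"motion":{"type":"array","items":{"type":"array","items":{"type":"number"}}},"squeeze":{"type":"number"}},"required":["motion"]}

```bash
mkdir -p pics; ls
cat > h.py <<'E'
import numpy as np,cv2
from workcell import sensors, grab_frame, job_done, finder
from scipy.spatial.transform import Rotation as R
def ray(f,p):
    Rm,_=cv2.Rodrigues(np.array(f['rvec'],float)); t=np.array(f['tvec'],float).ravel()
    d=Rm.T@np.array([(p[0]-f['cx'])/f['fx'],(p[1]-f['cy'])/f['fy'],1]); o=-Rm.T@t
    return o,d/np.linalg.norm(d)
def wray(f,p,s):
    u=np.array([p[0]-f['cx'],p[1]-f['cy']])/f['fx']; th=np.linalg.norm(u)
    d=np.array([*(u/max(th,1e-9)*np.sin(th)),np.cos(th)])
    T=np.array(f['tool_from_camera']); Rt=R.from_euler('xyz',s['ee_rot'],degrees=True).as_matrix()
    return Rt@T[:3,3]+np.array(s['ee_pos']), Rt@T[:3,:3]@d
def atz(o,d,z): return o+d*(z-o[2])/d[2]
def tri(rs):
    A=0;b=0
    for o,d in rs:
        P=np.eye(3)-np.outer(d,d);A=A+P;b=b+P@o
    x=np.linalg.solve(A,b); return x,[np.linalg.norm(np.cross(x-o,d)) for o,d in rs]
def proj(f,X):
    return cv2.projectPoints(np.array(X,float).reshape(-1,1,3),np.array(f['rvec'],float),np.array(f['tvec'],float),np.array([[f['fx'],0,f['cx']],[0,f['fy'],f['cy']],[0,0,1.]]),None)[0].reshape(-1,2)
def wproj(f,X,s):
    T=np.array(f['tool_from_camera']); Rt=R.from_euler('xyz',s['ee_rot'],degrees=True).as_matrix()
    X=np.array(X,float).reshape(-1,3); p=(X-np.array(s['ee_pos']))@Rt; c=(p-T[:3,3])@T[:3,:3]
    r=np.hypot(c[:,0],c[:,1]); th=np.arctan2(r,c[:,2]); return np.c_[f['cx']+f['fx']*th*c[:,0]/r,f['cy']+f['fx']*th*c[:,1]/r]
E
python3 - <<'E'
from h import *
s=sensors.state();print(s)
L="bin bin_mouth bin_groove bin_lip lid lid_grip lid_front scoop scoop_grip scoop_hook board rail rail_free spatula spoon spice_jar tin".split()
for n in ['scene','side','wrist']:
    f=grab_frame(n); cv2.imwrite(f'pics/{n}0.png',f['img']); print(n,f['fx'],f['fy'],f['cx'],f['cy'])
    if n!='wrist':
        print(ray(f,[320,240]))
    for l in L:
        r=finder.spot_point(f,l)
        print(l,[(np.round(q['point'],1).tolist(),round(q['conf'],2)) for q in r[:2]])
E
```

```text
pics
{'time_s': 0.0, 'qpos': array([ 6.52020695e+01,  1.83525984e+01,  8.97055569e+01, -1.80161903e-03,
        7.20431888e+01, -1.14841439e+00]), 'qvel': array([-0.13949214,  0.05986   , -0.07419017, -0.03486465,  0.02732651,
       -0.00310475]), 'effort': array([ 5.28198452e-04, -4.12476397e+01, -2.31972742e+01,  7.26270187e-02,
        4.58250800e-02, -1.48608497e-04]), 'ee_pos': array([230.48006965, 526.2468152 , 213.11643225]), 'ee_rot': array([ -90.18011632,   89.89864148, -113.8290755 ]), 'force': array([ 0.23176341,  1.29250489, -0.06996296]), 'torque': array([ 0.00475223,  0.00502394, -0.02616631]), 'gripper_width': 90.95042728353279}
scene 448.36583447460544 448.36583447460544 321.5350878234909 237.38706016380556
(array([ 846.61323994, -320.64802488,  847.18237694]), array([-0.34394388,  0.37393598, -0.86132136]))
bin [([417.2, 193.1], 0.85)]
bin_mouth []
bin_groove []
bin_lip [([395.6, 136.3], 0.74), ([423.1, 300.9], 0.15)]
lid [([433.2, 141.1], 0.9)]
lid_grip [([414.3, 128.2], 0.74)]
lid_front [([400.5, 137.3], 0.67)]
scoop []
scoop_grip []
scoop_hook []
board [([328.3, 
[... 518 characters left out ...]
n_lip [([223.7, 193.6], 0.69)]
lid [([245.4, 165.8], 0.93)]
lid_grip []
lid_front [([224.3, 191.3], 0.71)]
scoop [([253.5, 211.3], 0.39)]
scoop_grip [([311.4, 281.0], 0.56)]
scoop_hook []
board [([312.3, 276.9], 0.61)]
rail [([400.6, 356.4], 0.65)]
rail_free [([432.4, 308.9], 0.89)]
spatula [([195.8, 267.4], 0.66)]
spoon [([310.1, 397.0], 0.74)]
spice_jar [([374.4, 243.8], 0.85), ([313.6, 279.4], 0.63)]
tin [([350.1, 222.9], 0.62)]
wrist 371.64829954431775 371.64829954431775 322.9396725404881 241.10183266491973
bin []
bin_mouth []
bin_groove []
bin_lip []
lid []
lid_grip []
lid_front []
scoop []
scoop_grip []
scoop_hook []
board []
rail []
rail_free []
spatula []
spoon []
spice_jar []
tin []
```

View pics/scene0.png

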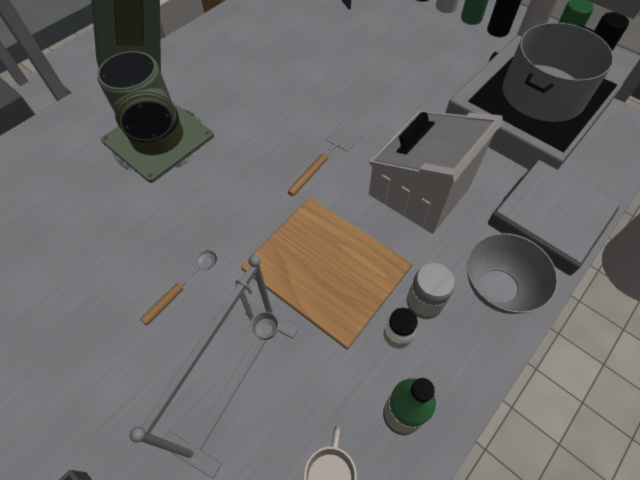

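View pics/side0.png

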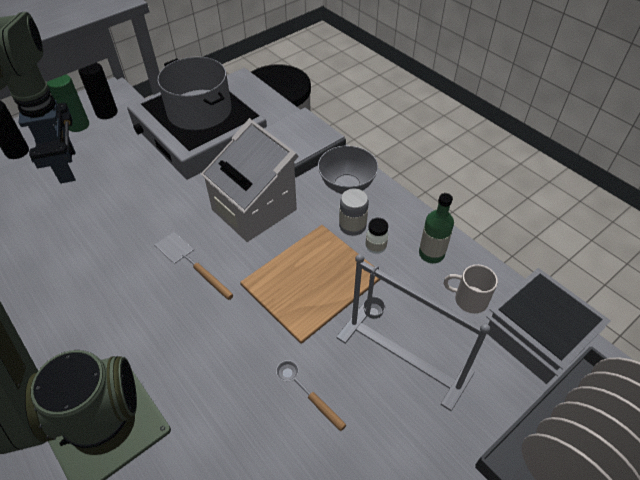

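View pics/wrist0.png

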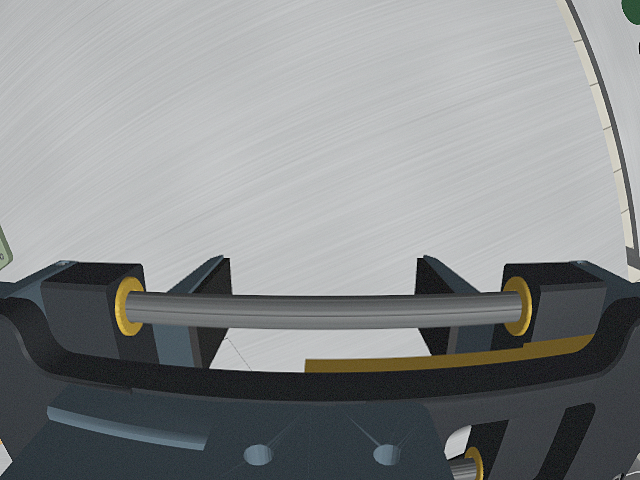

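Run:
```python
import cv2
a=cv2.imread('pics/scene0.png');b=cv2.imread('pics/side0.png')
cv2.imwrite('pics/c1.png',cv2.resize(a[90:245,350:520],None,fx=4.5,fy=3.8*4.5/3.8*0.85,interpolation=2)) if 0 else cv2.imwrite('pics/c1.png',cv2.resize(a[95:235,350:515],None,fx=4,fy=4,interpolation=2))
cv2.imwrite('pics/c2.png',cv2.resize(b[110:250,190:320],None,fx=4,fy=4,interpolation=2))
cv2.imwrite('pics/c3.png',cv2.resize(a[240:480,120:310],None,fx=2.5,fy=2.5,interpolation=2))
cv2.imwrite('pics/c4.png',cv2.resize(b[240:420,320:510],None,fx=3.3,fy=3.3,interpolation=2))
```

```text
(no output)
```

View pics/c1.png

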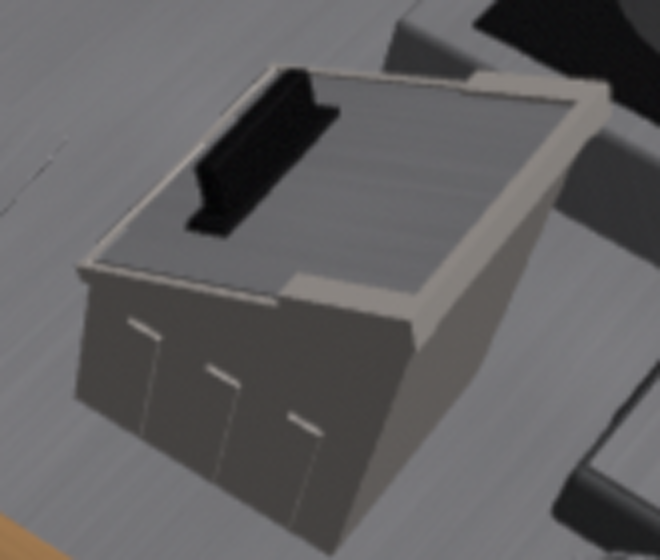

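View pics/c2.png

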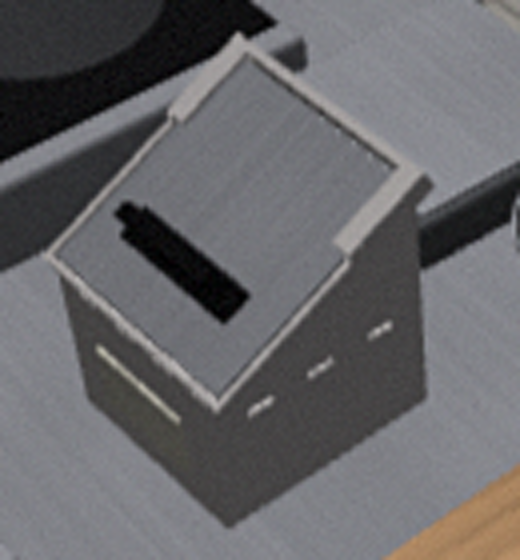

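View pics/c3.png

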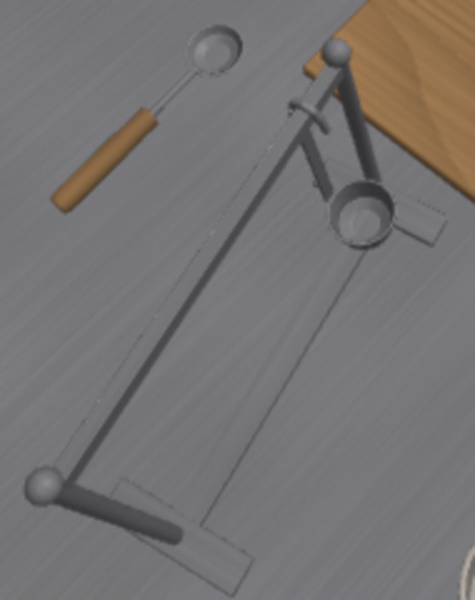

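View pics/c4.png

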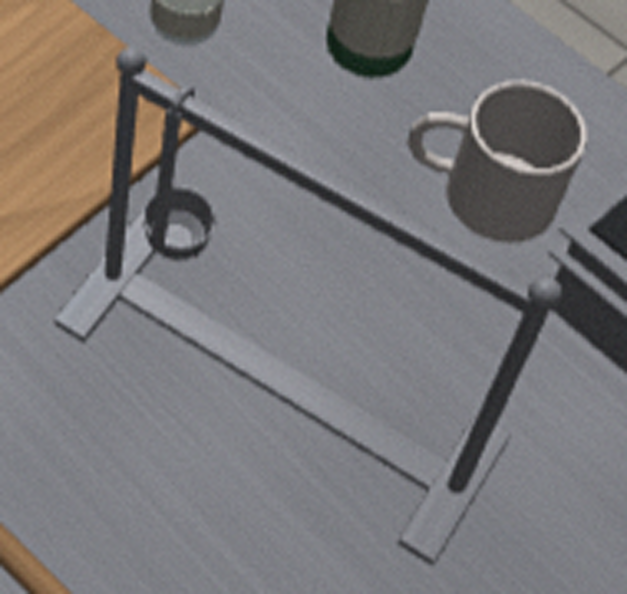

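```bash
cat >> h.py <<'E'
def fit(fs,obs,x0):
    # obs: (frame idx, model pt, pixel); params x,y,yaw(rad)
    from scipy.optimize import least_squares
    def X(p,m): c,s=np.cos(p[2]),np.sin(p[2]); return [p[0]+c*m[0]-s*m[1],p[1]+s*m[0]+c*m[1],m[2]]
    def r(p): return np.concatenate([proj(fs[i],X([p[0]*100,p[1]*100,p[2]],m))[0]-np.array(px) for i,m,px in obs])
    o=least_squares(r,[x0[0]/100,x0[1]/100,x0[2]],loss='soft_l1'); return o.x*[100,100,1], r(o.x).reshape(-1,2).round(1)
E
python3 - <<'E'
from h import *
fs=[grab_frame('scene'),grab_frame('side')]
S=lambda a,b:(350+a/4-.4,95+b/4-.4); D=lambda a,b:(190+a/4-.4,110+b/4-.4)
for n,p in [('s f-',S(76,398)),('r-',S(333,553)),('r+',S(480,380))]: print(n,atz(*ray(fs[0],p),0).round(1))
for n,p in [('d f-',D(230,525)),('f+',D(90,400)),('r-',D(425,400))]: print(n,atz(*ray(fs[1],p),0).round(1))
obs=[(0,(-87.5,-94,0),S(76,398)),(0,(87.5,-94,0),S(333,553)),(1,(-87.5,-94,0),D(230,525)),(1,(-87.5,94,0),D(90,400)),(1,(87.5,-94,0),D(425,400)),
(0,(-87.5,-94,124),S(79,270)),(1,(-87.5,-94,124),D(217,410)),(1,(-87.5,94,124),D(50,260))]
p,r=fit(fs,obs,[550,250,0]);print('bin',p[:2],np.degrees(p[2]));print(r)
# board corners
A=lambda a,b:(a,b)
for i,px in [(0,(243,267)),(0,(310,199)),(0,(412,267)),(0,(348,346)),(1,(242,284)),(1,(324,226)),(1,(301,339))]:
    print('board',i,atz(*ray(fs[i],px),15).round(1))
# rail
E1=lambda a,b:(120+a/2.5-.4,240+b/2.5-.4); E2=lambda a,b:(320+a/3.3-.4,240+b/3.3-.4)
k1=tri([ray(fs[0],E1(336,51)),ray(fs[1],E2(131,61))]);k2=tri([ray(fs[0],E1(44,486)),ray(fs[1],E2(545,292))])
print('knobs',k1,k2); d=k1[0]-k2[0]; print(np.linalg.norm(d),np.degrees(np.arctan2(d[1],d[0]))-90)
# nets
for l in ['rail_free','rail']:
    r=[finder.spot_point(f,l)[0]['point'] for f in fs]; print(l,tri([ray(f,q) for f,q in zip(fs,r)]))
for l in ['spice_jar','tin','spatula','spoon','board']:
    print(l,[atz(*ray(f,finder.spot_point(f,l)[0]['point']),0).round(0) for f in fs])
E
```

```text
s f- [511.2 214.9   0. ]
r- [683.9 225.    0. ]
r+ [681.3 380.6  -0. ]
d f- [516.1 218.    0. ]
f+ [506.6 375.1   0. ]
r- [686.1 223.1   0. ]
bin [593.27866616 308.02380142] 4.212050764266589
[[-1.3  2.2]
 [ 0.2  2.2]
 [ 1.2  2.8]
 [-6.1 -2.8]
 [ 0.9  0.3]
 [ 2.7 -0.9]
 [-1.  -0.1]
 [-4.1 -0. ]]
board 0 [ 436.8 -113.9   15. ]
board 0 [425.2 106.8  15. ]
board 0 [701.3 117.7  15. ]
board 0 [708.2 -98.4  15. ]
board 1 [420.9 101.   15. ]
board 1 [698.4 115.6  15. ]
board 1 [ 436.7 -112.4   15. ]
knobs (array([ 560.05389816, -155.56698676,  257.10350732]), [np.float64(0.4348115801202385), np.float64(0.434811580120148)]) (array([ 624.92155093, -417.10587594,  255.75010924]), [np.float64(0.379446375816295), np.float64(0.3794463758164303)])
269.4665742069026 13.92958190834969
rail_free (array([ 597.10956401, -313.93779491,  246.6338636 ]), [np.float64(1.6811935453059368), np.float64(1.6811935453060405)])
rail (array([ 589.84223537, -284.24718241,    1.57883798]), [np.float64(2.233505985279904), np.float64(2.233505985280017)])
spice_jar [array([767., -14.,   0.]), array([767., -19.,   0.])]
tin [array([756.,  73.,   0.]), array([764.,  77.,   0.])]
spatula [array([364., 232.,   0.]), array([361., 227.,   0.])]
spoon [array([ 368., -229.,    0.]), array([ 371., -226.,    0.])]
board [array([562.,   8.,   0.]), array([562.,   7.,   0.])]
```

Run:
```python
from h import *
fs=[grab_frame('scene'),grab_frame('side')]
S=lambda a,b:(350+a/4-.4,95+b/4-.4); D=lambda a,b:(190+a/4-.4,110+b/4-.4)
w=80.5
obs=[(0,(-87.5,-w,0),S(76,398)),(0,(87.5,-w,0),S(333,553)),(1,(-87.5,-w,0),D(230,525)),(1,(-87.5,w,0),D(90,400)),(1,(87.5,-w,0),D(425,400)),
(0,(-87.5,-94,124),S(79,270)),(1,(-87.5,-94,124),D(217,410)),(1,(-87.5,94,124),D(50,260)),
(0,(87.5,-94,218),S(415,325)),(0,(87.5,94,218),S(610,90)),(1,(87.5,-94,218),D(432,182)),(1,(87.5,94,218),D(240,38))]
p,r=fit(fs,obs,[590,300,0]);print('bin',p[:2],np.degrees(p[2]));print(r)
p,r=fit(fs,obs[:8],[590,300,0]);print('bin',p[:2],np.degrees(p[2]));print(r)
for l in ['bin_lip','lid','lid_front','bin']:
    r=[finder.spot_point(f,l)[0]['point'] for f in fs]; print(l,tri([ray(f,q) for f,q in zip(fs,r)]))
c,s=np.cos(p[2]),np.sin(p[2])
def W(m): return [p[0]+c*m[0]-s*m[1],p[1]+s*m[0]+c*m[1],m[2]]
a=np.radians(25); U=np.array([np.cos(a),0,np.sin(a)]);N=np.array([-np.sin(a),0,np.cos(a)])
# pull top edge ends vs pics: lid centre offset along slope unknown
for i,f in enumerate(fs):
    g=f['img'].copy()
    for off in [0]:
        o=np.array([0,0,164.5])+U*off
        pts=[o-90*U-87*np.array([0,1,0]),o-90*U+87*np.array([0,1,0]),o+90*U+87*np.array([0,1,0]),o+90*U-87*np.array([0,1,0])]
        pl=[o-40*U+40*N+45*k*np.array([0,1,0])+7*j*U for k,j in [(-1,-1),(1,-1),(1,1),(-1,1)]]
        for P,col in [(pts,(0,0,255)),(pl,(0,255,0)),([np.array([sx*87.5,sy*80.5,0]) for sx,sy in [(-1,-1),(1,-1),(1,1),(-1,1)]],(255,0,0))]:
            q=proj(f,[W(x) for x in P]); cv2.polylines(g,[np.int32(np.round(q*16))],True,col,1,cv2.LINE_AA,4)
    x0,y0=[(350,95),(190,110)][i]
    cv2.imwrite(f'pics/ov{i}.png',cv2.resize(g[y0:y0+145,x0:x0+165],None,fx=4,fy=4,interpolation=2))
print(W(o-40*U+29*N))
```

```text
bin [595.63368569 298.18230416] 1.996581837944969
[[-0.1 -0. ]
 [-0.3  1.8]
 [-0.9  1.7]
 [-0.5  0.1]
 [ 0.4  0.5]
 [ 0.1  0.6]
 [ 0.   1.7]
 [-1.   0.2]
 [ 0.2  0.2]
 [ 1.8 -0.4]
 [-1.2 -2.3]
 [ 0.6 -1.4]]
bin [596.30729063 299.38490527] 2.016973671799263
[[ 0.4 -0.1]
 [ 0.3  1.6]
 [-0.9  1.3]
 [-0.5 -0.2]
 [ 0.4  0.1]
 [ 0.8  0.5]
 [ 0.   1.3]
 [-1.  -0.1]]
bin_lip (array([511.36500232, 285.69747408, 133.00285354]), [np.float64(3.281945512975621), np.float64(3.281945512975719)])
lid (array([590.45059223, 301.74803343, 163.41252807]), [np.float64(1.1157784093924854), np.float64(1.11577840939243)])
lid_front (array([514.74957319, 295.26918488, 128.21402926]), [np.float64(0.8347153404658952), np.float64(0.8347153404660032)])
bin (array([594.47008128, 289.19835543,   3.64977612]), [np.float64(4.591917849041685), np.float64(4.591917849041942)])
[np.float64(547.829103110737), np.float64(297.67763050169066), np.float64(173.8781953544349)]
```

View pics/ov0.png

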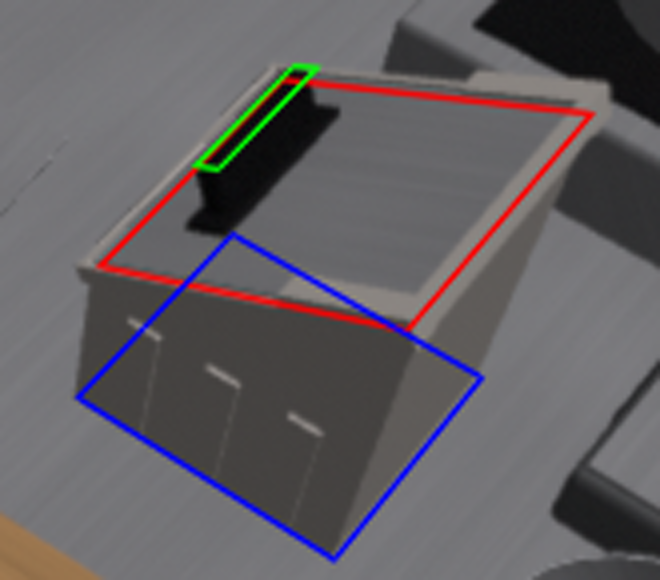

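View pics/ov1.png

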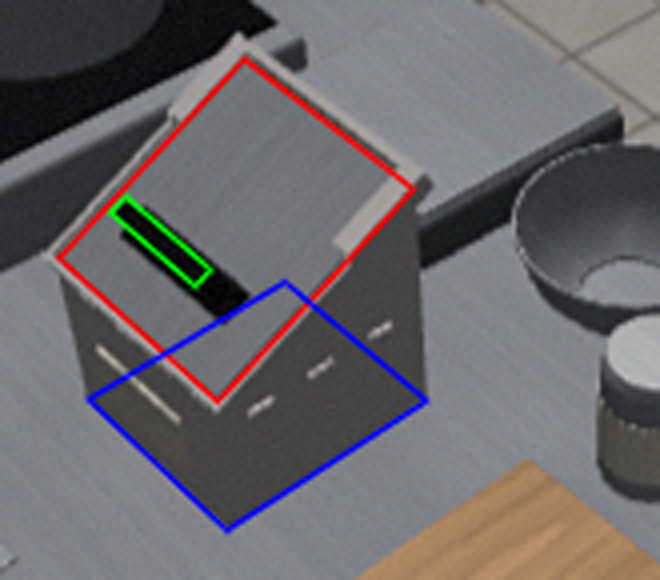

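Run:
```python
from h import *
s=sensors.state();M=R.from_euler('xyz',s['ee_rot'],degrees=True).as_matrix();print(M.round(3)); print(np.degrees(np.arctan2(M[1,1],M[0,1])), np.array(grab_frame('wrist')['tool_from_camera']).round(3))
```

```text
[[ 0.     0.401  0.916]
 [ 0.     0.916 -0.401]
 [-1.     0.    -0.   ]]
66.34615521582474 [[ 0.00000e+00 -2.33000e-01  9.72000e-01 -1.69803e+02]
 [ 1.00000e+00  1.00000e-03 -0.00000e+00 -3.36000e-01]
 [-1.00000e-03  9.72000e-01  2.33000e-01 -6.57030e+01]
 [ 0.00000e+00  0.00000e+00  0.00000e+00  1.00000e+00]]
```

>>> {"api": "play_rows", "payload": {"motion": [[0.02,-0.014,0.012,-0.07,0.4],[0.04,-0.029,0.026,-0.14,0.4],[0.06,-0.043,0.036,-0.21,0.4],[0.08,-0.058,0.036,-0.28,0.4],[0.1,-0.072,0.036,-0.35,0.4],[0.12,-0.086,0.036,-0.42,0.4],[0.14,-0.1,0.036,-0.49,0.4],[0.16,-0.115,0.036,-0.56,0.4]], "squeeze": 20}}

```text
time_s: 4.72
ee_pos: [391.6, 411.0, 250.1]
ee_rot: [111.9, 90.0, 56.0]
force: [0.5, -0.3, 1.1]
gripper_width: 40.4
```

>>> {"api": "play_rows", "payload": {"motion": [[0.023,-0.017,0,-0.08,0.4],[0.046,-0.034,0,-0.16,0.4],[0.069,-0.05,0,-0.24,0.4],[0.092,-0.067,0,-0.32,0.4],[0.114,-0.084,0,-0.4,0.4],[0.134,-0.1,0,-0.48,0.4],[0.15,-0.11,0,-0.54,0.4],[0.1546,-0.1145,0,-0.563,0.4]]}}

```text
time_s: 5.38
ee_pos: [547.5, 295.5, 249.6]
ee_rot: [54.0, 89.9, -34.3]
force: [0.0, -0.1, 0.8]
gripper_width: 36.3
```

```bash
cat > st.py <<'E'
from h import *
import sys
s=sensors.state();M=R.from_euler('xyz',s['ee_rot'],degrees=True).as_matrix()
print(round(s['time_s'],2),s['ee_pos'].round(1),'ang',np.degrees(np.arctan2(M[1,1],M[0,1])).round(2),'down',M[:,0].round(3),'F',s['force'].round(1),'w',round(s['gripper_width'],1))
for a in sys.argv[1:]:
    n,o=a.split(':'); f=grab_frame(n); cv2.imwrite(f'pics/{o}.png',f['img'])
E
python3 st.py wrist:w1 side:s1
```

```text
5.38 [547.5 295.5 249.6] ang 1.75 down [ 0.001 -0.001 -1.   ] F [ 0.  -0.1  0.8] w 36.3
```

View pics/w1.png

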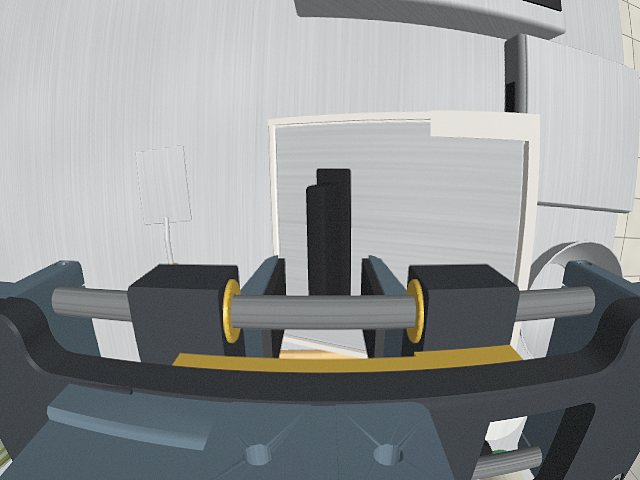

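View pics/s1.png

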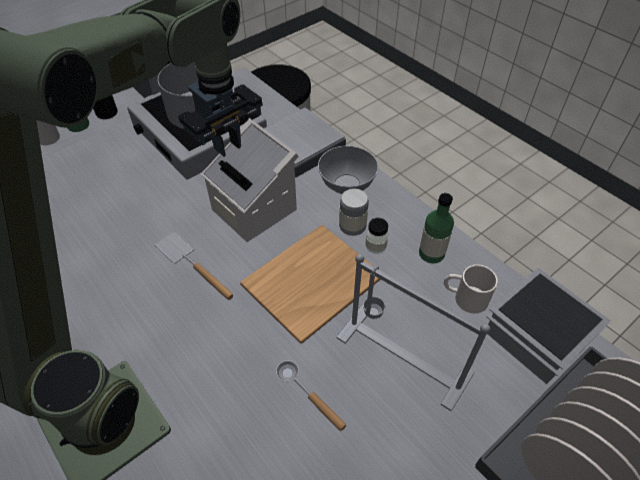

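Run:
```python
from h import *
s=sensors.state();f=grab_frame('wrist')
a=np.radians(25); U=np.array([np.cos(a),0,np.sin(a)]);N=np.array([-np.sin(a),0,np.cos(a)]);Y=np.array([0,1,0])
y=np.radians(2);c,sn=np.cos(y),np.sin(y)
g=f['img'].copy()
for off,bx,by in [(-3,596,299)]:
    W=lambda m:np.array([bx+c*m[0]-sn*m[1],by+sn*m[0]+c*m[1],m[2]])
    o=np.array([0,0,164.5])+U*off
    for P,col in [([o-90*U-87*Y+5*N,o-90*U+87*Y+5*N,o+90*U+87*Y+5*N,o+90*U-87*Y+5*N],(0,0,255)),([o-40*U+40*N+45*k*Y+7*j*U for k,j in [(-1,-1),(1,-1),(1,1),(-1,1)]],(0,255,0)),([o-40*U+5*N+45*k*Y+7*j*U for k,j in [(-1,-1),(1,-1),(1,1),(-1,1)]],(255,255,0))]:
        cv2.polylines(g,[np.int32(np.round(wproj(f,[W(x) for x in P],s)*16))],True,col,1,cv2.LINE_AA,4)
cv2.imwrite('pics/w1o.png',cv2.resize(g[100:340,240:540],None,fx=2.5,fy=2.5,interpolation=2))
```

```text
(no output)
```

View pics/w1o.png

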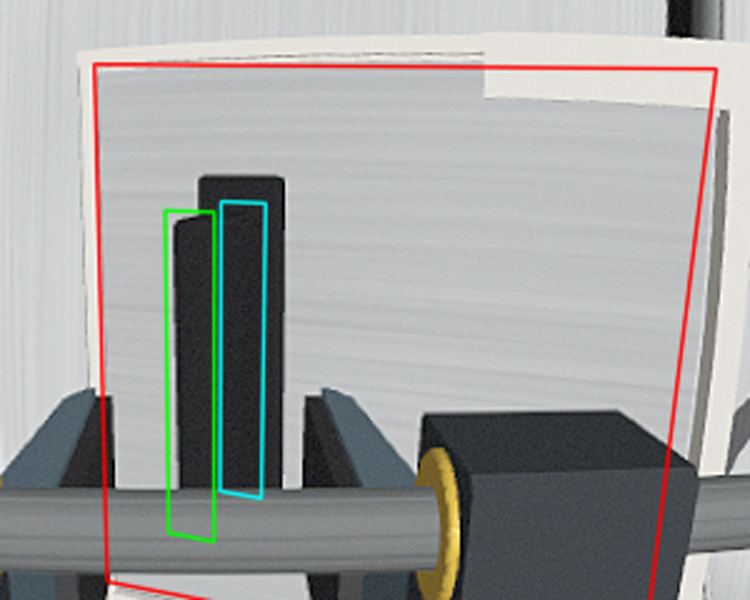

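>>> {"api": "play_rows", "payload": {"motion": [[0,0,-0.015,0,0.4],[0,0,-0.03,0,0.4],[0,0,-0.045,0,0.4],[0,0,-0.06,0,0.4],[0,0,-0.07,0,0.4],[0,0,-0.078,0,0.4],[0,0,-0.082,0,0.4],[0,0,-0.084,0,0.4]]}}

```text
time_s: 6.2
ee_pos: [544.8, 297.6, 165.7]
ee_rot: [-81.0, 90.0, -168.9]
force: [0.6, -0.1, -0.4]
gripper_width: 36.3
```

```bash
python3 st.py wrist:w2 side:s2; python3 -c "
import cv2
b=cv2.imread('pics/s2.png');cv2.imwrite('pics/s2c.png',cv2.resize(b[90:250,170:330],None,fx=4,fy=3.7,interpolation=2))"
```

```text
6.2 [544.8 297.6 165.7] ang 2.06 down [-0. -0. -1.] F [ 0.6 -0.1 -0.4] w 36.3
```

View pics/w2.png

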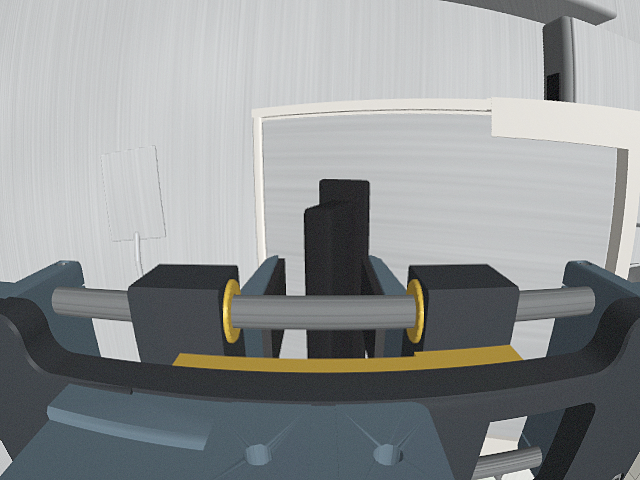

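View pics/s2c.png

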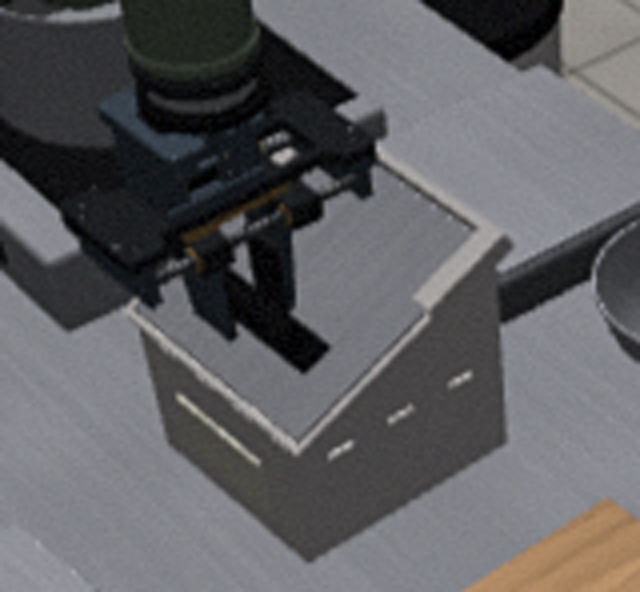

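>>> {"api": "play_rows", "payload": {"motion": [[0.0015,0,0,0,0.4],[0.003,0,-0.001,0,0.36],[0.003,0,-0.002,0,0.32],[0.003,0,-0.002,0,0.28],[0.003,0,-0.002,0,0.2],[0.003,0,-0.002,0,0.1],[0.003,0,-0.002,0,0.05],[0.003,0,-0.002,0,0.05]], "squeeze": 15}}

```text
time_s: 6.97
ee_pos: [547.3, 297.1, 163.9]
ee_rot: [-78.2, 89.9, -166.2]
force: [-4.6, -0.0, 1.9]
gripper_width: 22.7
```

```bash
python3 st.py wrist:w3 side:s3; python3 -c "
import cv2
b=cv2.imread('pics/s3.png');cv2.imwrite('pics/s3c.png',cv2.resize(b[90:250,170:330],None,fx=4,fy=3.7,interpolation=2))"
```

```text
6.97 [547.3 297.1 163.9] ang 2.02 down [-0.002 -0.    -1.   ] F [-4.6 -0.   1.9] w 22.7
```

View pics/w3.png

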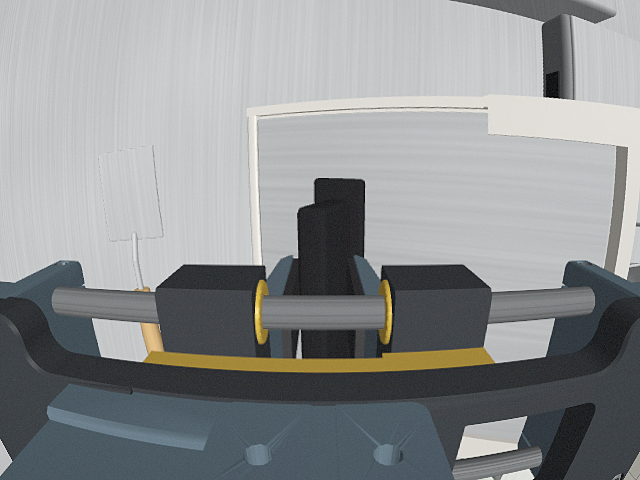

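View pics/s3c.png

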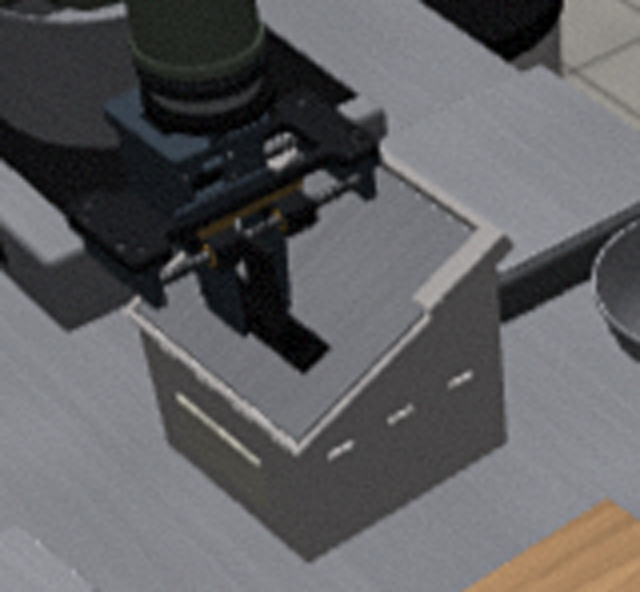

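>>> {"api": "play_rows", "payload": {"motion": [[0,0,0,0,0.05],[0,0,0,0,0.05],[0,0,0.001,0,0.05],[0,0,0.003,0,0.05],[-0.001,0,0.005,0,0.05],[-0.001,0,0.0065,0,0.05],[-0.001,0,0.0075,0,0.05],[-0.001,0,0.0075,0,0.05]], "squeeze": 30}}

```text
time_s: 7.73
ee_pos: [546.7, 297.1, 171.6]
ee_rot: [-80.1, 89.9, -168.0]
force: [-5.4, 0.0, -0.6]
gripper_width: 21.0
```

```bash
python3 st.py wrist:w4 side:s4 scene:z4; python3 -c "
import cv2
b=cv2.imread('pics/s4.png');cv2.imwrite('pics/s4c.png',cv2.resize(b[90:250,170:330],None,fx=4,fy=3.7,interpolation=2))
b=cv2.imread('pics/z4.png');cv2.imwrite('pics/z4c.png',cv2.resize(b[90:240,350:515],None,fx=4,fy=4,interpolation=2))"
```

```text
7.73 [546.7 297.1 171.6] ang 2.01 down [-0.001 -0.    -1.   ] F [-5.4  0.  -0.6] w 21.0
```

View pics/w4.png

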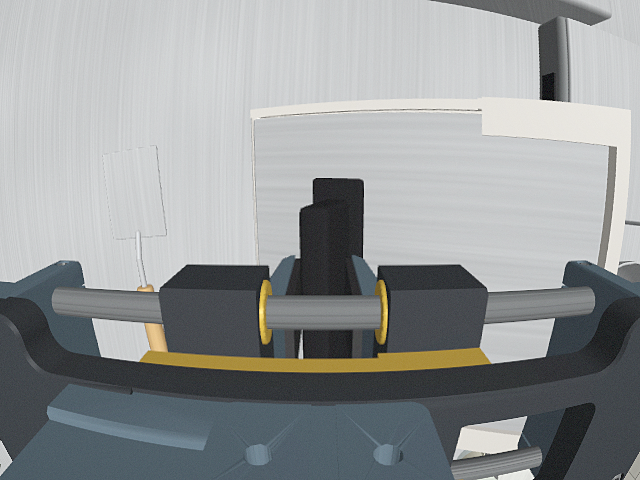

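View pics/s4c.png

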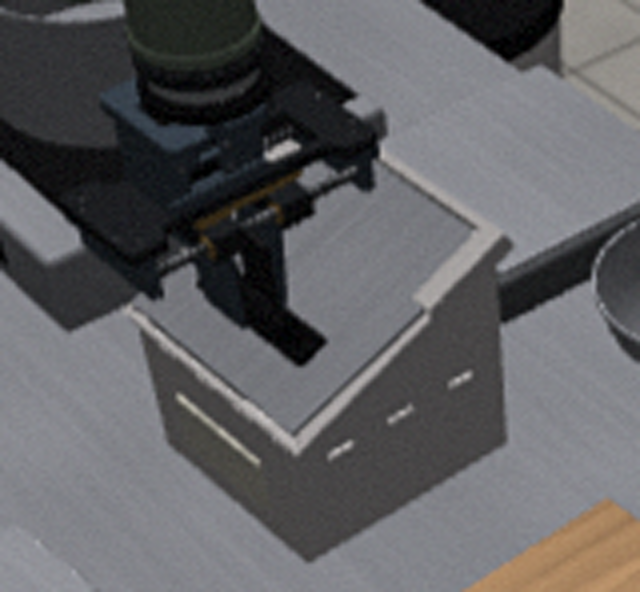

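View pics/z4c.png

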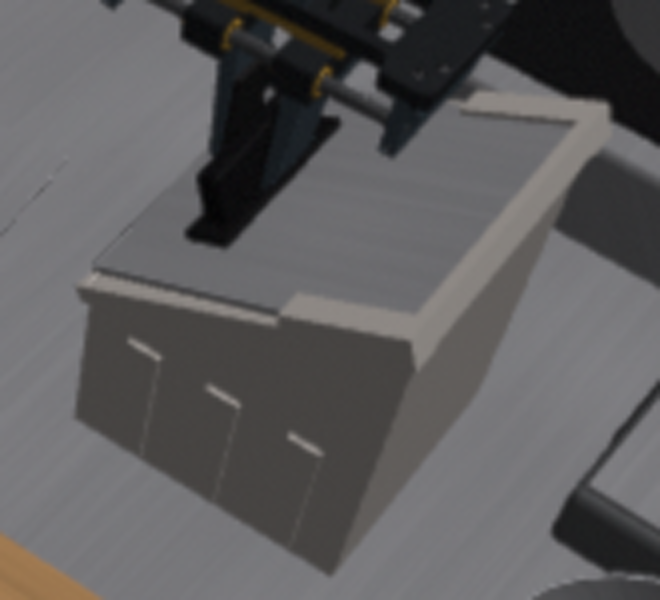

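>>> {"api": "play_rows", "payload": {"motion": [[0,0,0.001,0,0.05],[-0.002,0,0,0,0.05],[-0.005,0,-0.0013,0,0.05],[-0.008,0,-0.0027,0,0.05],[-0.012,0,-0.0046,0,0.05],[-0.015,0,-0.006,0,0.05],[-0.018,0,-0.0074,0,0.05],[-0.02,0,-0.0083,0,0.05]]}}

```text
time_s: 8.55
ee_pos: [527.0, 297.2, 163.1]
ee_rot: [92.2, 90.0, 4.2]
force: [0.4, -0.7, 0.2]
gripper_width: 20.4
```

```bash
python3 st.py wrist:w5 side:s5 scene:z5; python3 -c "
import cv2,numpy as np
b=cv2.imread('pics/s5.png');c=cv2.imread('pics/z5.png');cv2.imwrite('pics/c5.png',np.hstack([cv2.resize(b[90:250,170:330],(400,400),interpolation=2),cv2.resize(c[90:240,350:500],(400,400),interpolation=2)]))"
```

```text
8.55 [527.  297.2 163.1] ang 2.01 down [ 0.  0. -1.] F [ 0.4 -0.7  0.2] w 20.4
```

View pics/c5.png

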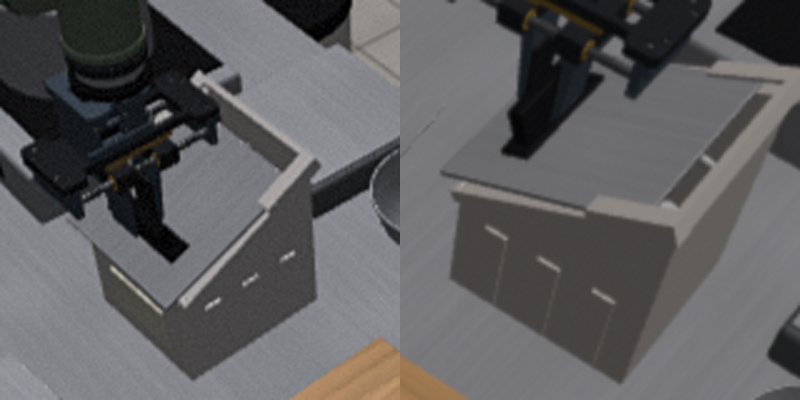

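>>> {"api": "play_rows", "payload": {"motion": [[-0.005,0,-0.002,0,0.05],[-0.011,0,-0.0048,0,0.05],[-0.017,0,-0.0075,0,0.05],[-0.023,0,-0.0103,0,0.05],[-0.029,0,-0.013,0,0.05],[-0.035,0,-0.0157,0,0.05],[-0.041,0,-0.0183,0,0.05],[-0.045,0,-0.02,0,0.05]]}}

```text
time_s: 9.37
ee_pos: [481.3, 296.9, 142.8]
ee_rot: [-34.8, 90.0, -122.8]
force: [1.9, -0.9, 1.5]
gripper_width: 20.6
```

```bash
python3 st.py wrist:w5 side:s5 scene:z5; python3 -c "
import cv2,numpy as np
b=cv2.imread('pics/s5.png');c=cv2.imread('pics/z5.png');cv2.imwrite('pics/c6.png',np.hstack([cv2.resize(b[90:250,170:330],(400,400),interpolation=2),cv2.resize(c[90:240,350:500],(400,400),interpolation=2)]))"
```

```text
9.37 [481.3 296.9 142.8] ang 2.01 down [-0.    -0.001 -1.   ] F [ 1.9 -0.9  1.5] w 20.6
```

View pics/c6.png

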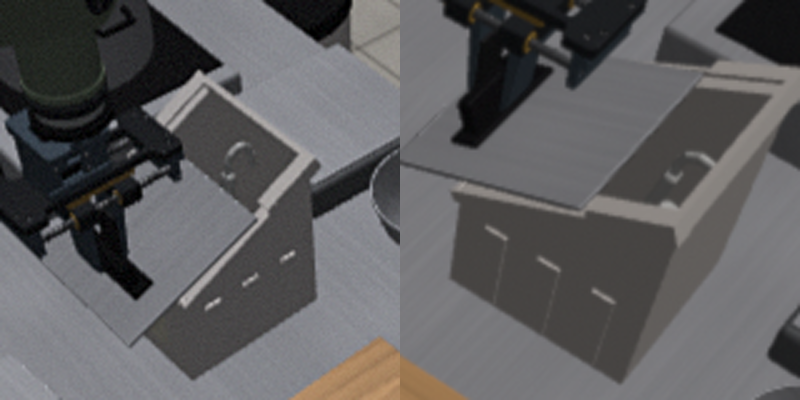

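>>> {"api": "play_rows", "payload": {"motion": [[-0.006,0,-0.0025,0,0.05],[-0.012,0,-0.005,0,0.05],[-0.018,0,-0.0075,0,0.05],[-0.02,0,-0.005,0,0.05],[-0.02,0,0.002,0,0.05],[-0.02,0,0.01,0,0.05],[-0.02,0,0.018,0,0.05],[-0.02,0,0.026,0,0.05]], "squeeze": 35}}

```text
time_s: 10.18
ee_pos: [461.1, 297.0, 169.9]
ee_rot: [-74.9, 89.9, -162.9]
force: [-3.2, -2.9, 0.9]
gripper_width: 15.0
```

```bash
python3 st.py wrist:w5 side:s5 scene:z5; python3 -c "
import cv2,numpy as np
b=cv2.imread('pics/s5.png');c=cv2.imread('pics/z5.png');cv2.imwrite('pics/c7.png',np.hstack([cv2.resize(b[90:250,170:330],(400,400),interpolation=2),cv2.resize(c[60:240,330:510],(400,400),interpolation=2)]))"
```

```text
10.18 [461.1 297.  169.9] ang 2.01 down [-0.002 -0.001 -1.   ] F [-3.2 -2.9  0.9] w 15.0
```

View pics/c7.png

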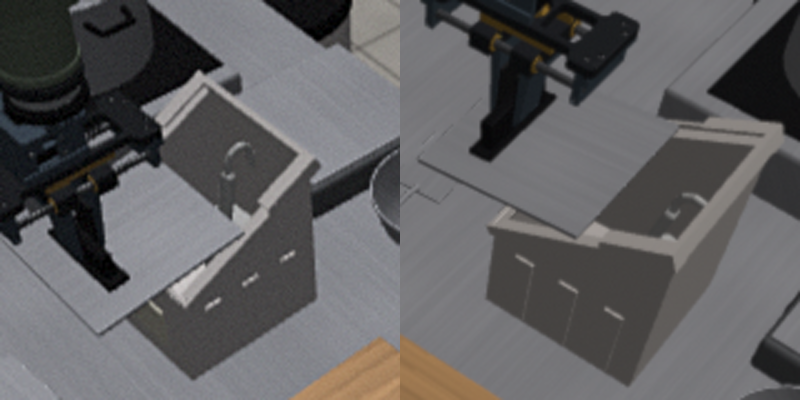

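View pics/w5.png

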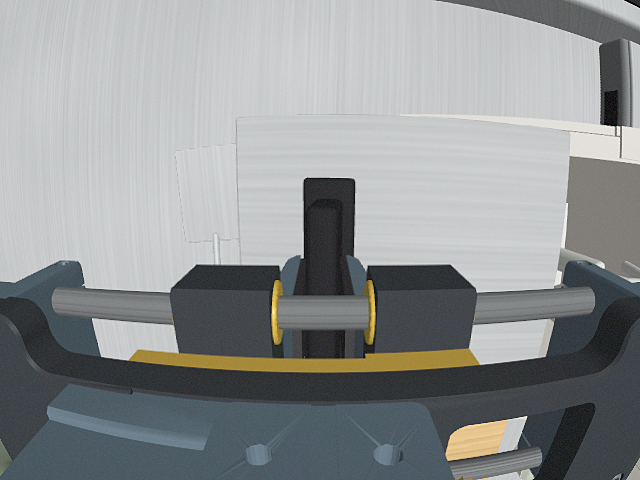

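>>> {"api": "play_rows", "payload": {"motion": [[0,0,0.008,0,0.05],[0,0,0.018,0,0.05],[0,0,0.03,0,0.05],[0,0,0.042,0,0.05],[0,-0.003,0.052,0,0.05],[0,-0.01,0.06,0,0.05],[0,-0.02,0.064,0,0.05],[0.001,-0.033,0.065,0,0.05]], "squeeze": 40}}

```text
time_s: 11.0
ee_pos: [463.5, 263.7, 235.1]
ee_rot: [114.9, 89.9, 26.9]
force: [-0.5, -0.6, -2.6]
gripper_width: 13.8
```

>>> {"api": "play_rows", "payload": {"motion": [[0.002,-0.018,0,0,0.05],[0.004,-0.036,0,0,0.05],[0.007,-0.056,0,0,0.05],[0.011,-0.076,0,0,0.05],[0.015,-0.096,0,0,0.05],[0.02,-0.116,0,0,0.05],[0.026,-0.136,0,0,0.05],[0.032,-0.156,-0.01,0,0.05]]}}

```text
time_s: 11.67
ee_pos: [495.9, 106.1, 225.3]
ee_rot: [90.3, 89.8, 2.3]
force: [0.8, -0.0, -2.6]
gripper_width: 13.9
```

>>> {"api": "play_rows", "payload": {"motion": [[0.006,-0.02,-0.01,0,0.05],[0.012,-0.04,-0.022,0,0.05],[0.018,-0.058,-0.036,0,0.05],[0.024,-0.074,-0.05,0,0.05],[0.028,-0.088,-0.064,0.01,0.05],[0.031,-0.098,-0.078,0.01,0.05],[0.031,-0.104,-0.09,0.01,0.05],[0.031,-0.105,-0.095,0.01,0.05]]}}

```text
time_s: 12.33
ee_pos: [524.3, 1.0, 127.0]
ee_rot: [-83.5, 89.7, -171.0]
force: [-1.5, 0.2, -3.7]
gripper_width: 13.6
```

```bash
python3 st.py wrist:w8 side:s8 scene:z8
```

```text
12.33 [524.3   1.  127. ] ang 2.46 down [-0.005 -0.001 -1.   ] F [-1.5  0.2 -3.7] w 13.6
```

View pics/s8.png

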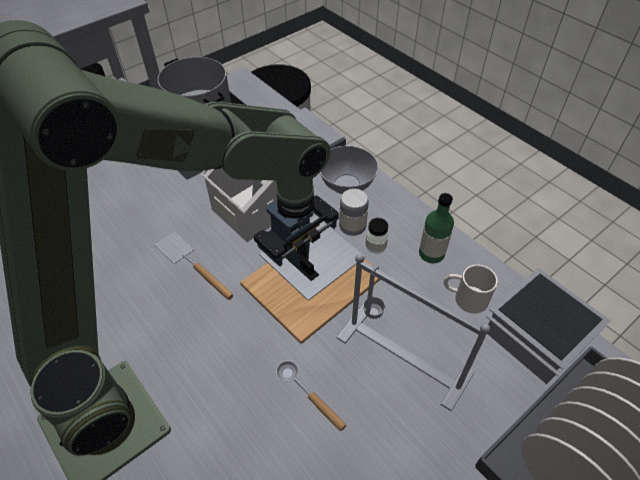

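View pics/z8.png

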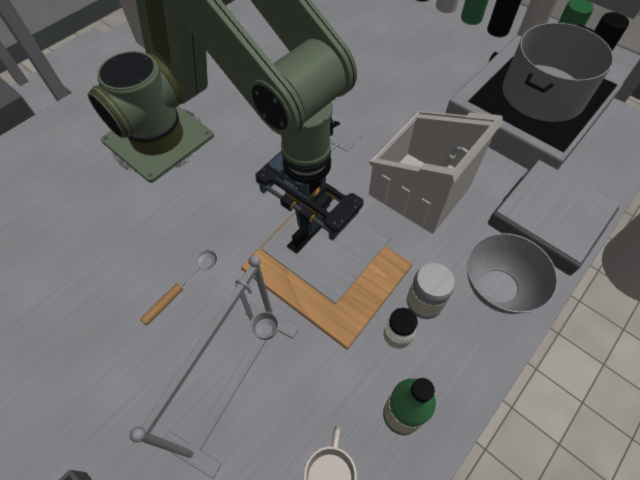

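>>> {"api": "play_rows", "payload": {"motion": [[0,0,-0.015,0,0.05],[0,0,-0.03,0,0.05],[0,0,-0.045,0,0.05],[0,0,-0.058,0,0.05],[0,0,-0.069,0,0.05],[0,0,-0.077,0,0.05],[0,0,-0.082,0,0.05],[0,0,-0.085,0,0.05]]}}

```text
time_s: 13.15
ee_pos: [526.5, 3.4, 44.2]
ee_rot: [87.6, 90.0, 0.2]
force: [0.1, 0.5, -3.4]
gripper_width: 13.9
```

```bash
python3 st.py wrist:w9 side:s9; python3 -c "
import cv2
b=cv2.imread('pics/s9.png');cv2.imwrite('pics/s9c.png',cv2.resize(b[190:350,230:400],None,fx=4,fy=3.7,interpolation=2))"
```

```text
13.15 [526.5   3.4  44.2] ang 2.6 down [ 0.001  0.    -1.   ] F [ 0.1  0.5 -3.4] w 13.9
```

View pics/s9c.png

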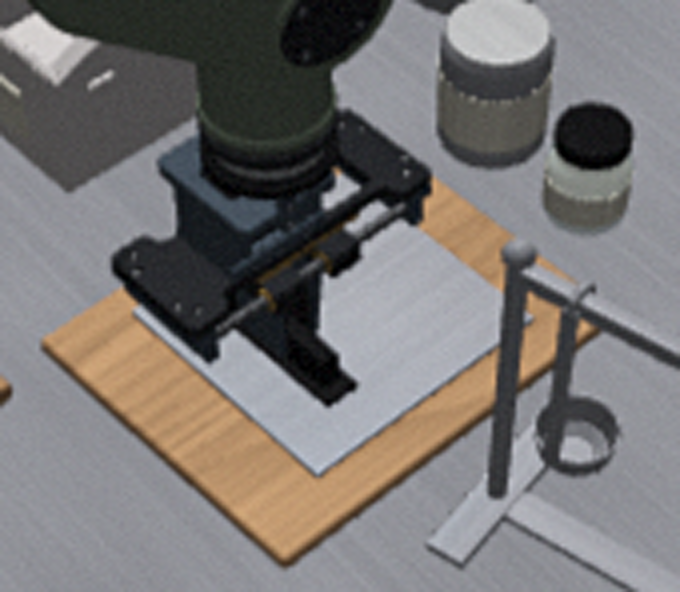

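Nearly down, level. Slow descent.

>>> {"api": "play_rows", "payload": {"motion": [[0,0,-0.002,0,0.05],[0,0,-0.004,0,0.05],[0,0,-0.006,0,0.05],[0,0,-0.007,0,0.05],[0,0,-0.008,0,0.05],[0,0,-0.009,0,0.05],[0,0,-0.01,0,0.05],[0,0,-0.01,0,0.05]]}}

```text
time_s: 13.92
ee_pos: [526.9, 3.3, 37.8]
ee_rot: [87.5, 89.9, 0.1]
force: [-6.0, 0.6, 23.7]
gripper_width: 14.0
```

>>> {"api": "play_rows", "payload": {"motion": [[0,0,0.002,0,0.05],[0,0,0.003,0,0.05],[0,0,0.003,0,0.15],[0,0,0.003,0,0.2],[0,0,0.003,0,0.3],[0,0,0.003,0,0.4],[0,0,0.003,0,0.45],[0,0,0.003,0,0.45]], "squeeze": 10}}

```text
time_s: 14.58
ee_pos: [526.3, 3.2, 36.9]
ee_rot: [-95.7, 90.0, 176.9]
force: [0.2, 0.2, 0.8]
gripper_width: 40.1
```

>>> {"api": "play_rows", "payload": {"motion": [[0,0,0.01,0,0.45],[0,0,0.025,0,0.45],[0,0,0.045,0,0.45],[0,0,0.07,0,0.45],[0,0,0.1,0,0.45],[0,0,0.13,0,0.45],[0,0,0.16,0,0.45],[0,0,0.19,0,0.45]]}}

```text
time_s: 15.25
ee_pos: [525.9, 3.2, 229.5]
ee_rot: [84.6, 89.9, -2.8]
force: [1.2, -0.1, -0.0]
gripper_width: 41.0
```

```bash
python3 st.py wrist:w10 side:s10 scene:z10
python3 - <<'E'
from h import *
fs=[grab_frame('scene'),grab_frame('side')]
for l in ['lid','scoop_hook','scoop_grip','board','scoop']:
    r=[finder.spot_point(f,l) for f in fs]
    print(l,[(q[0]['point'],q[0]['conf']) if q else None for q in r])
    if all(r): print(tri([ray(f,q[0]['point']) for f,q in zip(fs,r)]))
E
```

```text
15.25 [525.9   3.2 229.5] ang 2.58 down [ 0.001 -0.    -1.   ] F [ 1.2 -0.1 -0. ] w 41.0
lid [None, ([312.5, 275.6], 0.94)]
scoop_hook [([461.4, 152.2], 0.64), ([264.2, 152.0], 0.67)]
(array([654.34335606, 304.28942975, 174.51900497]), [np.float64(0.03160572665733223), np.float64(0.031605726657392516)])
scoop_grip [([445.3, 165.0], 0.52), ([259.2, 169.1], 0.8)]
(array([633.28613706, 302.3173127 , 125.28442408]), [np.float64(2.962082452545554), np.float64(2.9620824525457614)])
board [None, None]
scoop [None, None]
```

View pics/s10.png

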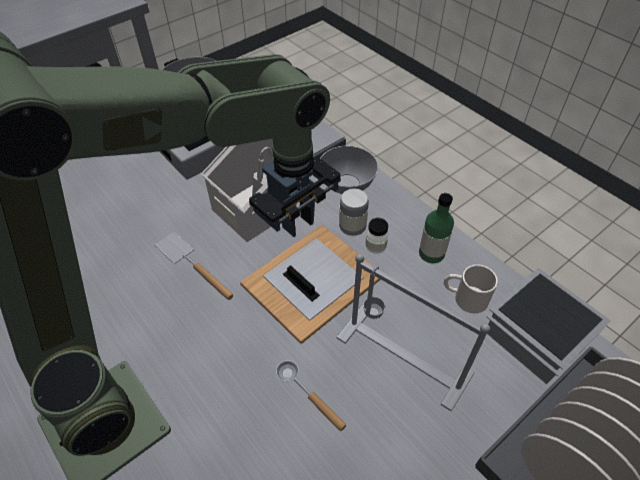

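View pics/z10.png

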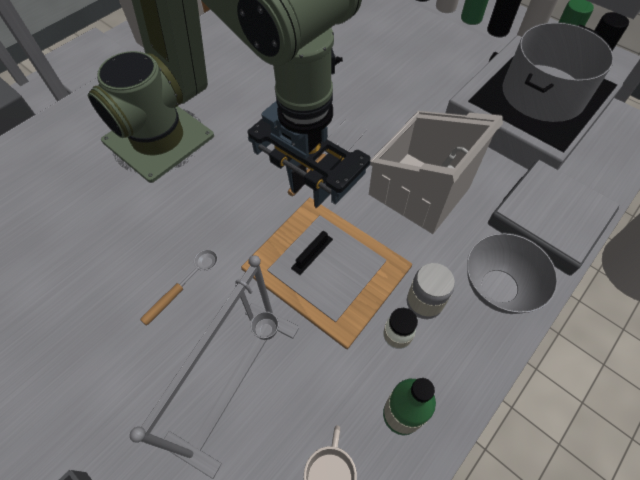

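>>> {"api": "play_rows", "payload": {"motion": [[0,0.01,0.02,0.1,0.45],[0.002,0.025,0.04,0.2,0.45],[0.004,0.045,0.05,0.3,0.45],[0.006,0.065,0.05,0.4,0.45],[0.008,0.085,0.05,0.5,0.45],[0.01,0.105,0.05,0.6,0.45],[0.014,0.125,0.05,0.7,0.45],[0.02,0.145,0.05,0.8,0.45]]}}

```text
time_s: 16.67
ee_pos: [546.0, 149.2, 277.3]
ee_rot: [-151.2, 90.0, 167.5]
force: [-1.0, 0.4, -0.2]
gripper_width: 41.1
```

>>> {"api": "play_rows", "payload": {"motion": [[0.01,0.02,0,0.1,0.45],[0.02,0.04,0,0.2,0.45],[0.03,0.06,0,0.3,0.45],[0.04,0.08,0,0.4,0.45],[0.05,0.1,0,0.5,0.45],[0.06,0.12,0,0.6,0.45],[0.07,0.14,0,0.7,0.45],[0.078,0.151,0,0.76,0.45]]}}

```text
time_s: 17.33
ee_pos: [624.7, 301.5, 276.5]
ee_rot: [116.9, 89.9, 119.2]
force: [0.1, 0.7, 0.2]
gripper_width: 41.4
```

>>> {"api": "play_rows", "payload": {"motion": [[0.004,0.003,-0.01,0,0.45],[0.004,0.003,-0.02,0,0.45],[0.004,0.003,-0.02,0,0.45],[0.004,0.003,-0.02,0,0.45],[0.004,0.003,-0.02,0,0.45],[0.004,0.003,-0.02,0,0.45],[0.004,0.003,-0.02,0,0.45],[0.004,0.003,-0.02,0,0.45]]}}

```text
time_s: 18.0
ee_pos: [628.3, 301.9, 257.9]
ee_rot: [25.8, 89.9, 27.7]
force: [0.5, 0.1, -0.2]
gripper_width: 41.3
```

```bash
python3 st.py wrist:w11 side:s11;  python3 - <<'E'
from h import *
s=sensors.state()
f=grab_frame('wrist'); fs=grab_frame('side');fz=grab_frame('scene')
for l in ['scoop_hook','scoop_grip','bin_mouth','bin_lip']:
    r=finder.spot_point(f,l); r2=finder.spot_point(fs,l); r3=finder.spot_point(fz,l)
    print(l,r[:1],r2[:1],r3[:1]); rr=[]
    if r: rr.append(wray(f,r[0]['point'],s))
    if r2: rr.append(ray(fs,r2[0]['point']))
    if r3: rr.append(ray(fz,r3[0]['point']))
    if len(rr)>1: print(tri(rr))
E
```

```text
18.0 [628.3 301.9 257.9] ang 91.93 down [ 0.001  0.    -1.   ] F [ 0.5  0.1 -0.2] w 41.3
scoop_hook [{'point': [322.3, 279.0], 'conf': 0.79}] [{'point': [263.7, 155.0], 'conf': 0.72}] [{'point': [460.0, 154.7], 'conf': 0.67}]
(array([652.96221703, 303.35714156, 166.81733672]), [np.float64(1.226518669155835), np.float64(1.6360129077636931), np.float64(0.861893262214845)])
scoop_grip [{'point': [324.1, 241.0], 'conf': 0.9}] [{'point': [257.0, 171.6], 'conf': 0.79}] [{'point': [443.9, 163.7], 'conf': 0.56}]
(array([630.03959118, 303.84346733, 122.27830084]), [np.float64(5.362395873488447), np.float64(4.414942401546478), np.float64(1.8337397544031049)])
bin_mouth [{'point': [317.3, 197.7], 'conf': 0.92}] [{'point': [250.0, 164.1], 'conf': 0.58}] [{'point': [435.2, 139.4], 'conf': 0.73}]
(array([596.78085453, 295.54998222, 173.95229999]), [np.float64(4.171560963691006), np.float64(5.155387896704421), np.float64(2.703569668844023)])
bin_lip [{'point': [314.8, 84.8], 'conf': 0.89}] [{'point': [222.0, 190.0], 'conf': 0.59}] [{'point': [395.8, 134.4], 'conf': 0.97}]
(array([509.6134026 , 291.78874273, 137.05699715]), [np.float64(1.2491596327245742), np.float64(1.3362421191277256), np.float64(1.7793844578690607)])
```

View pics/w11.png

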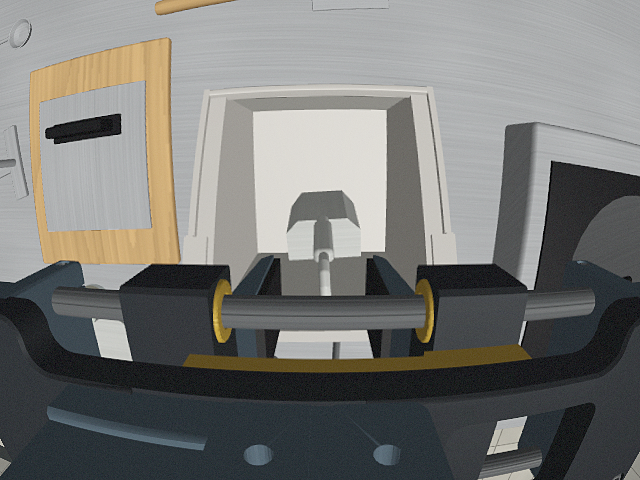

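>>> {"api": "play_rows", "payload": {"motion": [[-0.002,0.0005,-0.012,0,0.45],[-0.002,0.0005,-0.03,0,0.45],[-0.002,0.0005,-0.05,0,0.45],[-0.002,0.0005,-0.07,0,0.45],[-0.002,0.0005,-0.088,0,0.45],[-0.002,0.0005,-0.1,0,0.45],[-0.002,0.0005,-0.108,0,0.45],[-0.002,0.0005,-0.11,0,0.45]]}}

```text
time_s: 19.52
ee_pos: [625.6, 302.4, 145.5]
ee_rot: [-159.4, 89.8, -157.5]
force: [1.0, 0.2, 0.7]
gripper_width: 41.0
```

```bash
python3 st.py wrist:w12 side:s12 scene:z12; python3 -c "
import cv2,numpy as np
b=cv2.imread('pics/s12.png');c=cv2.imread('pics/z12.png');cv2.imwrite('pics/c12.png',np.hstack([cv2.resize(b[70:240,180:350],(400,400),interpolation=2),cv2.resize(c[60:240,350:530],(400,400),interpolation=2)]))"
```

```text
19.52 [625.6 302.4 145.5] ang 91.96 down [-0.003 -0.001 -1.   ] F [1.  0.2 0.7] w 41.0
```

View pics/c12.png

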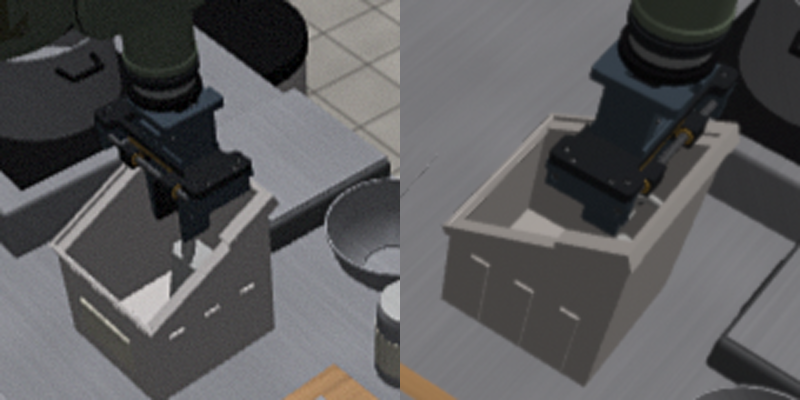

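View pics/w12.png

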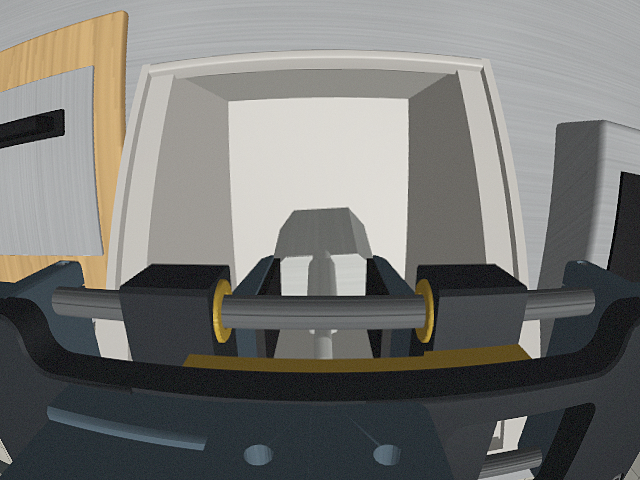

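>>> {"api": "play_rows", "payload": {"motion": [[0,0,-0.002,0,0.45],[0,0,-0.004,0,0.45],[0,0,-0.006,0,0.45],[0,0,-0.008,0,0.45],[0,0,-0.009,0,0.45],[0,0,-0.009,0,0.45],[0,0,-0.009,0,0.45],[0,0,-0.009,0,0.45]]}}

```text
time_s: 20.33
ee_pos: [626.3, 302.7, 138.2]
ee_rot: [49.0, 90.0, 51.0]
force: [0.8, 0.4, 0.1]
gripper_width: 40.9
```

```bash
python3 st.py side:s13 scene:z13; python3 -c "
import cv2,numpy as np
b=cv2.imread('pics/s13.png');c=cv2.imread('pics/z13.png');cv2.imwrite('pics/c13.png',np.hstack([cv2.resize(b[100:200,220:320],(400,400),interpolation=2),cv2.resize(c[80:180,430:530],(400,400),interpolation=2)]))"
```

```text
20.33 [626.3 302.7 138.2] ang 91.96 down [ 0.  0. -1.] F [0.8 0.4 0.1] w 40.9
```

View pics/c13.png

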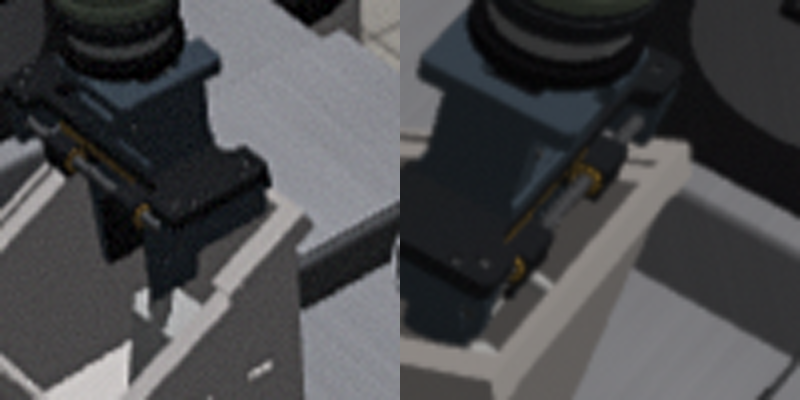

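>>> {"api": "play_rows", "payload": {"motion": [[0,0,-0.001,0,0.45],[0,0,-0.002,0,0.4],[0,0,-0.003,0,0.3],[0,0,-0.003,0,0.2],[0,0,-0.003,0,0.12],[0,0,-0.003,0,0.05],[0,0,-0.003,0,0.05],[0,0,-0.003,0,0.05]], "squeeze": 30}}

```text
time_s: 21.1
ee_pos: [626.2, 302.7, 135.1]
ee_rot: [171.9, 90.0, 173.8]
force: [-0.1, 0.2, -0.4]
gripper_width: 15.7
```

>>> {"api": "play_rows", "payload": {"motion": [[-0.001,0,0.001,0,0.05],[-0.003,0,0.003,0,0.05],[-0.006,0,0.007,0,0.05],[-0.01,0,0.012,0,0.05],[-0.012,0,0.02,0,0.05],[-0.012,0,0.03,0,0.05],[-0.012,0,0.04,0,0.05],[-0.012,0,0.05,0,0.05]]}}

```text
time_s: 21.77
ee_pos: [614.6, 302.9, 186.9]
ee_rot: [24.8, 89.9, 26.8]
force: [0.2, 0.2, -1.4]
gripper_width: 15.9
```

```bash
python3 st.py side:s14 scene:z14; python3 -c "
import cv2,numpy as np
b=cv2.imread('pics/s14.png');c=cv2.imread('pics/z14.png');cv2.imwrite('pics/c14.png',np.hstack([cv2.resize(b[60:210,180:330],(400,400),interpolation=2),cv2.resize(c[40:190,380:530],(400,400),interpolation=2)]))"
```

```text
21.77 [614.6 302.9 186.9] ang 91.96 down [ 0.001  0.001 -1.   ] F [ 0.2  0.2 -1.4] w 15.9
```

View pics/c14.png

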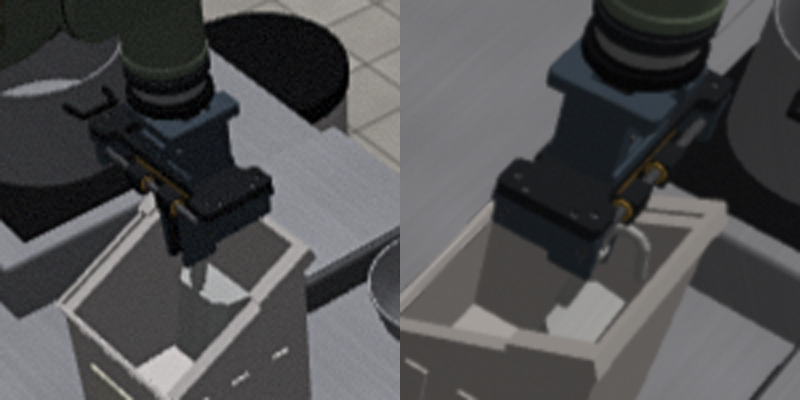

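>>> {"api": "play_rows", "payload": {"motion": [[-0.003,0,0.015,0,0.05],[-0.008,0,0.035,0,0.05],[-0.014,0,0.06,0,0.05],[-0.02,0,0.085,0,0.05],[-0.03,0,0.11,0,0.05],[-0.04,0,0.135,0,0.05],[-0.05,0,0.155,0,0.05],[-0.06,0,0.17,0,0.05]]}}

```text
time_s: 22.53
ee_pos: [554.2, 302.8, 357.4]
ee_rot: [27.3, 89.8, 29.3]
force: [0.5, 0.5, -1.6]
gripper_width: 15.8
```

>>> {"api": "play_rows", "payload": {"motion": [[-0.005,-0.008,0.01,0,0.05],[-0.012,-0.024,0.02,0,0.05],[-0.02,-0.048,0.025,0.0,0.05],[-0.03,-0.076,0.025,0.0,0.05],[-0.04,-0.104,0.025,0,0.05],[-0.05,-0.132,0.025,0.0,0.05],[-0.06,-0.158,0.025,0,0.05],[-0.066,-0.18,0.02,0,0.05]]}}

```text
time_s: 23.2
ee_pos: [486.9, 119.7, 375.6]
ee_rot: [-71.2, 89.9, -69.3]
force: [-0.1, -0.4, -0.8]
gripper_width: 15.8
```

>>> {"api": "play_rows", "payload": {"motion": [[-0.001,-0.02,-0.005,0.02,0.05],[-0.002,-0.044,-0.01,0.05,0.05],[-0.003,-0.07,-0.02,0.08,0.05],[-0.004,-0.096,-0.03,0.11,0.05],[-0.005,-0.118,-0.04,0.14,0.05],[-0.005,-0.134,-0.05,0.17,0.05],[-0.005,-0.144,-0.055,0.19,0.05],[-0.005,-0.148,-0.058,0.208,0.05]]}}

```text
time_s: 23.87
ee_pos: [481.6, -28.1, 315.7]
ee_rot: [-176.0, 89.8, -162.2]
force: [0.4, -0.6, 0.5]
gripper_width: 15.8
```

```bash
python3 st.py side:s15 scene:z15 wrist:w15
```

```text
23.87 [481.6 -28.1 315.7] ang 103.76 down [-0.003 -0.001 -1.   ] F [ 0.4 -0.6  0.5] w 15.8
```

View pics/s15.png

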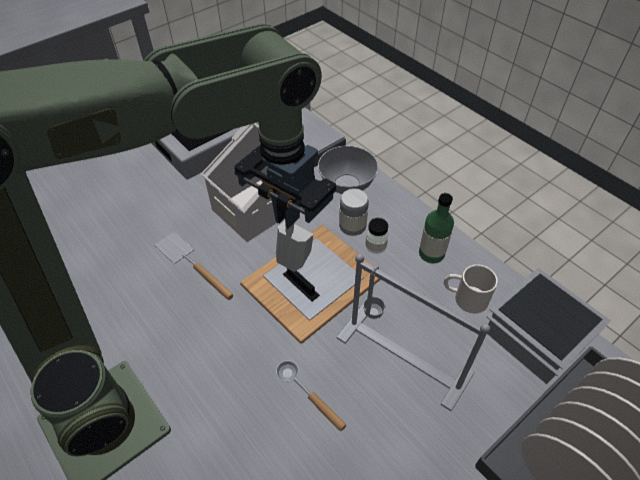

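View pics/z15.png

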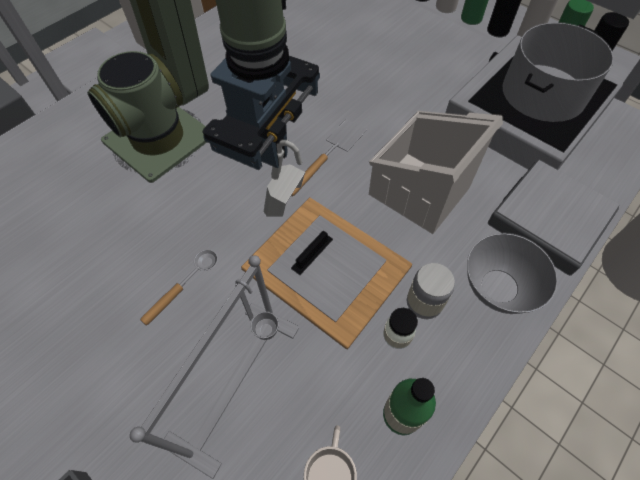

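View pics/w15.png

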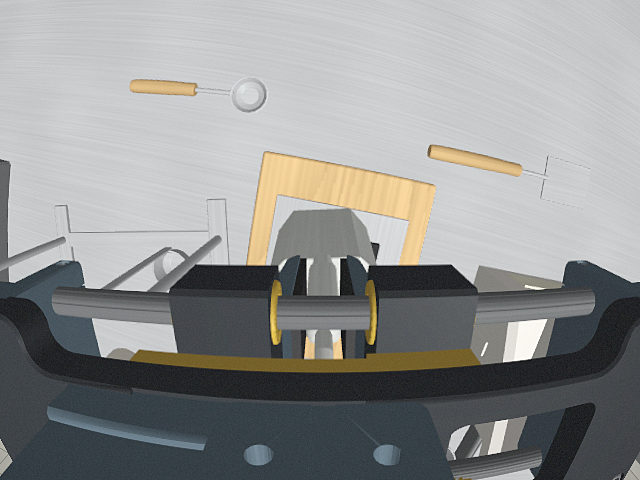

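```bash
cat > hk.py <<'E'
from h import *
s=sensors.state();M=R.from_euler('xyz',s['ee_rot'],degrees=True).as_matrix()
fs=[grab_frame('side'),grab_frame('scene')]; fw=grab_frame('wrist'); print(s['ee_pos'].round(1))
for l in ['scoop_hook','scoop_grip','scoop','rail_free']:
    rr=[];px=[]
    for f in fs+[fw]:
        r=finder.spot_point(f,l)
        if r and r[0]['conf']>.4: rr.append(wray(f,r[0]['point'],s) if f is fw else ray(f,r[0]['point'])); px.append((np.round(r[0]['point'],1).tolist(),round(r[0]['conf'],2)))
        else: px.append(None)
    if len(rr)>1:
        x,e=tri(rr); d=x-s['ee_pos']; xa=M[:,2]; print(l,x.round(1),np.round(e,1),'rel: fwd %.1f lat %.1f up %.1f'%(d@xa,d@M[:,1],d[2]),px)
    else: print(l,px)
E
python3 hk.py
```

```text
[482.3 -26.4 316.6]
scoop_hook [None, ([289.6, 146.8], 0.82), None]
scoop_grip [489.1 -24.4 303.6] [3.9 3.5 1. ] rel: fwd 7.0 lat 0.3 up -13.0 [([287.6, 220.8], 0.76), ([277.5, 166.3], 0.71), ([322.4, 296.2], 0.95)]
scoop [466.5 -33.1 193.1] [1.9 2.2 3.6] rel: fwd -16.7 lat -2.8 up -123.5 [([286.6, 263.5], 0.93), ([272.8, 200.9], 0.69), ([318.5, 211.0], 0.88)]
rail_free [ 598.  -313.8  239.5] [2.9 2.9] rel: fwd 44.2 lat -306.6 up -77.1 [([431.4, 304.7], 0.94), ([192.5, 358.0], 0.84), None]
```

Run:
```python
from h import *
s=sensors.state();M=R.from_euler('xyz',s['ee_rot'],degrees=True).as_matrix();T=s['ee_pos']
f=grab_frame('scene'); r=finder.spot_point(f,'scoop_hook')[0];print(r)
o,d=ray(f,r['point'])
for lat in(-1,0,1):
    n=M[:,1];t=((T-o)@n+lat)/(d@n);x=o+d*t-T;print(lat,'fwd',x@M[:,2],'up',x[2])
# predicted model overlay
g=f['img'].copy()
for (fw,up) in [(28.3,33),(28.3,29)]:
  for dx,col in[(0,(0,0,255))]:
    a=np.radians(12)
    arc=[]
    for t in np.radians(np.arange(0,181,10)):
        lx,lz=15*np.cos(t),15*np.sin(t); arc.append(T+M[:,2]*(fw+lx*np.cos(a)+lz*np.sin(a))+np.array([0,0,up-lx*np.sin(a)+lz*np.cos(a)]))
    q=proj(f,arc);cv2.polylines(g,[np.int32(np.round(q*16))],False,(0,0,255) if up==33 else (0,255,0),1,cv2.LINE_AA,4)
cv2.imwrite('pics/hk1.png',cv2.resize(g[110:230,230:350],None,fx=5,fy=5,interpolation=2))
```

```text
{'point': [289.3, 150.8], 'conf': 0.73}
-1 fwd 29.198162281478748 up 29.750993685265996
0 fwd 28.52080582395033 up 28.409539601921153
1 fwd 27.8434493664218 up 27.068085518576197
```

View pics/hk1.png

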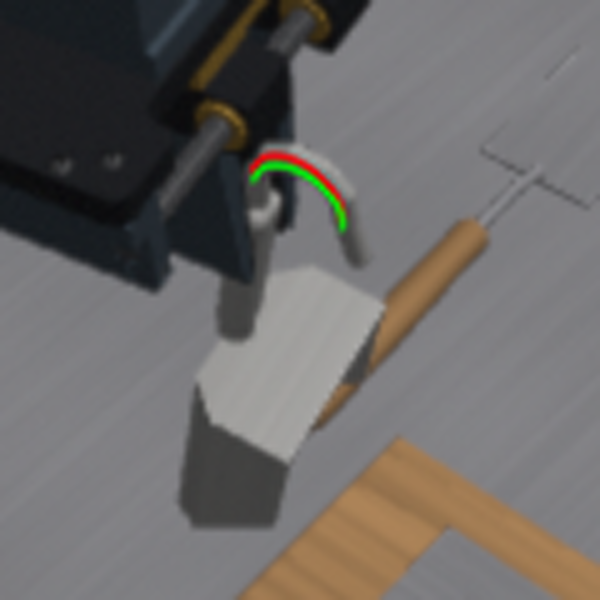

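>>> {"api": "play_rows", "payload": {"motion": [[0,-0.01,-0.005,0,0.05],[0,-0.03,-0.01,0,0.05],[0,-0.056,-0.015,0,0.05],[0,-0.084,-0.02,0,0.05],[0,-0.112,-0.025,0,0.05],[0,-0.138,-0.028,0,0.05],[0,-0.16,-0.03,0.003,0.05],[0,-0.18,-0.03,0.003,0.05]]}}

```text
time_s: 25.53
ee_pos: [482.5, -207.5, 286.1]
ee_rot: [163.5, 89.9, 177.5]
force: [-0.3, 0.2, -1.1]
gripper_width: 15.4
```

>>> {"api": "play_rows", "payload": {"motion": [[0.004,-0.02,-0.004,0,0.05],[0.01,-0.042,-0.01,0,0.05],[0.017,-0.064,-0.018,0,0.05],[0.024,-0.086,-0.026,0,0.05],[0.03,-0.104,-0.033,0,0.05],[0.035,-0.117,-0.038,0,0.05],[0.038,-0.124,-0.041,0,0.05],[0.039,-0.126,-0.041,0,0.05]]}}

```text
time_s: 26.2
ee_pos: [522.1, -332.3, 244.8]
ee_rot: [133.1, 89.9, 147.1]
force: [-0.3, 0.4, -1.2]
gripper_width: 15.8
```

```bash
python3 st.py side:s16 scene:z16 wrist:w16; python3 hk.py
```

```text
26.2 [ 522.1 -332.3  244.8] ang 103.99 down [-0.002  0.001 -1.   ] F [-0.3  0.4 -1.2] w 15.8
[ 522.3 -330.7  246.6]
scoop_hook [None, ([155.6, 332.8], 0.59), None]
scoop_grip [ 528.1 -328.6  241.2] [5.1 3.  2.3] rel: fwd 6.2 lat 0.7 up -5.4 [([407.7, 327.8], 0.96), ([149.8, 336.8], 0.74), ([319.8, 297.1], 0.75)]
scoop [ 503.8 -337.8  119.9] [0.4 1.4 1.6] rel: fwd -19.6 lat -2.4 up -126.6 [([396.9, 370.8], 0.86), ([162.2, 352.7], 0.87), ([317.9, 211.3], 0.64)]
rail_free [None, ([190.5, 359.0], 0.89), None]
```

View pics/s16.png

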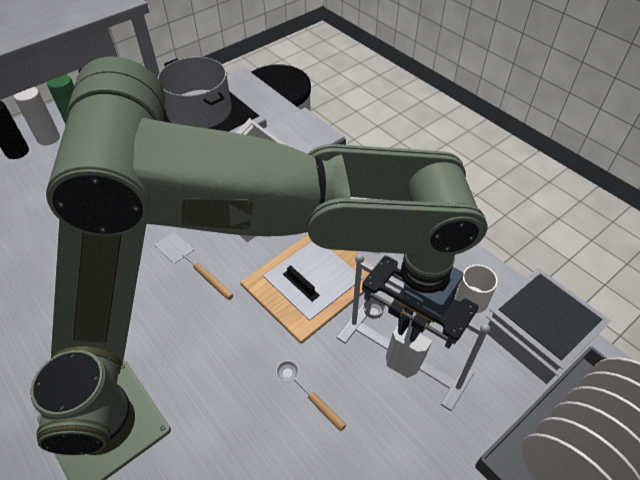

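View pics/z16.png

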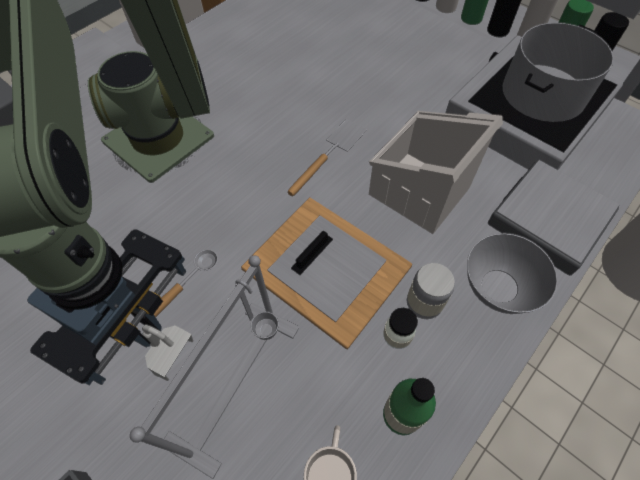

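View pics/w16.png

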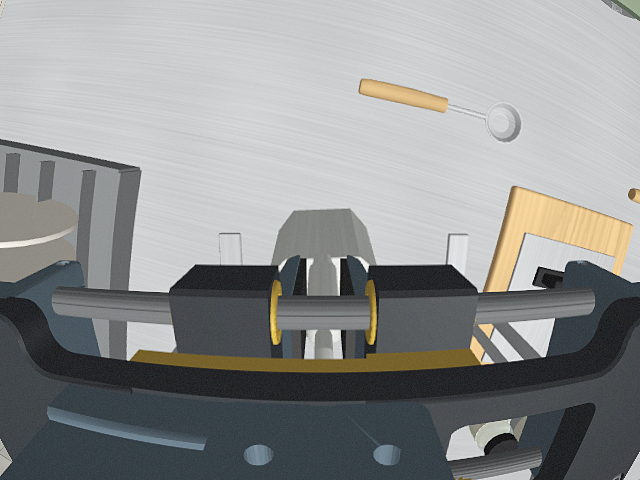

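```bash
cat > ov.py <<'E'
from h import *
import sys
fw,up,lean=float(sys.argv[1]),float(sys.argv[2]),float(sys.argv[3])
s=sensors.state();M=R.from_euler('xyz',s['ee_rot'],degrees=True).as_matrix();T=s['ee_pos']
mid=np.array([592.5,-286.3,240]);xr=np.array([.9706,.2407,0]);yr=np.array([-.2407,.9706,0])
a=np.radians(lean)
L=lambda lx,lz:T+M[:,2]*(fw+(lx-13)*np.cos(a)+(lz-168)*np.sin(a))+np.array([0,0,up-(lx-13)*np.sin(a)+(lz-168)*np.cos(a)])
arc=[L(13+15*np.cos(t),168+15*np.sin(t)) for t in np.radians(np.arange(0,181,10))]; arc=[L(34,150)]+arc
hc=L(13,168); print('hook est rail x %.1f y %.1f z %.1f'%((hc-mid)@xr,(hc-mid)@yr,hc[2]), 'tcp rail x %.1f'%((T-mid)@xr), s['force'].round(1),round(s['time_s'],1))
for n in ['scene','side']:
    f=grab_frame(n);g=f['img'].copy()
    P=lambda pts,c,cl=False:cv2.polylines(g,[np.int32(np.round(proj(f,pts)*16))],cl,c,1,cv2.LINE_AA,4)
    k=4
    P(arc,(0,0,255));
    for dx,dz in[(-5,7),(5,7),(-5,-7),(5,-7)]: P([mid+xr*dx+yr*(-125)+[0,0,dz],mid+xr*dx+yr*125+[0,0,dz]],(0,255,0))
    P([L(-2,0),L(38,0),L(38,86),L(-2,86)],(255,128,0),True)
    c=np.int32(proj(f,hc)[0]); x0=max(0,c[0]-80);y0=max(0,min(c[1]-60,360))
    for nm,im in [('o',g),('r',f['img'])]: cv2.imwrite(f'pics/{nm}_{n}_{sys.argv[4]}.png',cv2.resize(im[y0:y0+120,x0:x0+160],None,fx=5,fy=5,interpolation=2))
E
python3 ov.py 30 34 12 a
```

```text
hook est rail x -49.0 y -26.7 z 280.1 tcp rail x -79.0 [ 0.2  0.5 -1.6] 27.1
```

View pics/o_scene_a.png

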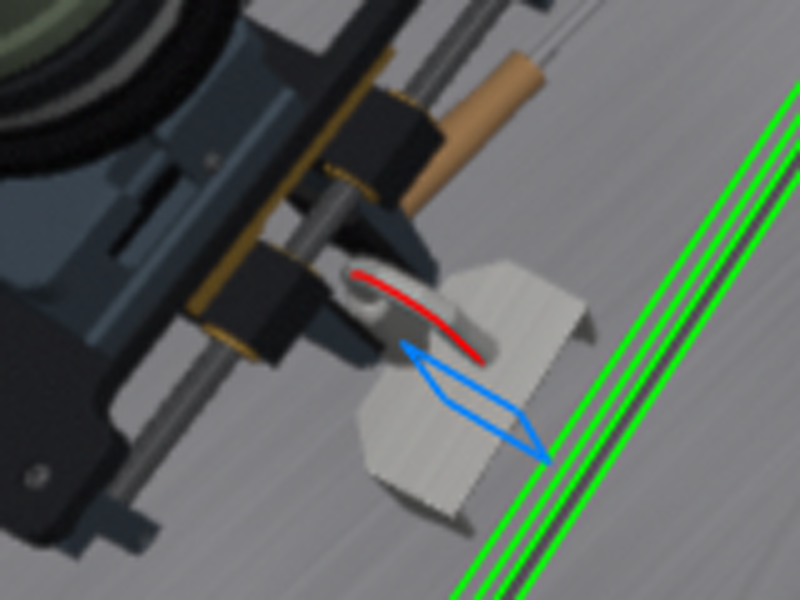

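View pics/o_side_a.png

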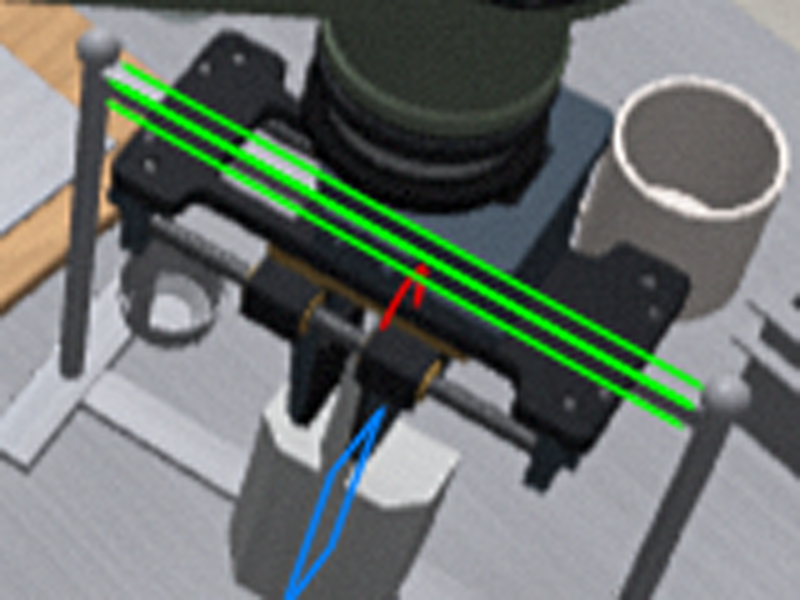

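>>> {"api": "play_rows", "payload": {"motion": [[0.005,0.0012,0,0,0.05],[0.011,0.0027,0,0,0.05],[0.018,0.0045,0,0,0.05],[0.025,0.0062,0,0,0.05],[0.032,0.0079,0,0,0.05],[0.039,0.0097,0,0,0.05],[0.044,0.0109,0,0,0.05],[0.0456,0.0113,0,0,0.05]]}}

```text
time_s: 27.87
ee_pos: [569.0, -319.6, 245.9]
ee_rot: [58.4, 90.0, 72.5]
force: [-0.1, 0.4, -1.6]
gripper_width: 16.0
```

```bash
python3 ov.py 30 34 12 b
```

```text
hook est rail x -0.9 y -26.6 z 279.9 tcp rail x -30.9 [-0.1  0.4 -1.6] 27.9
```

View pics/r_scene_b.png

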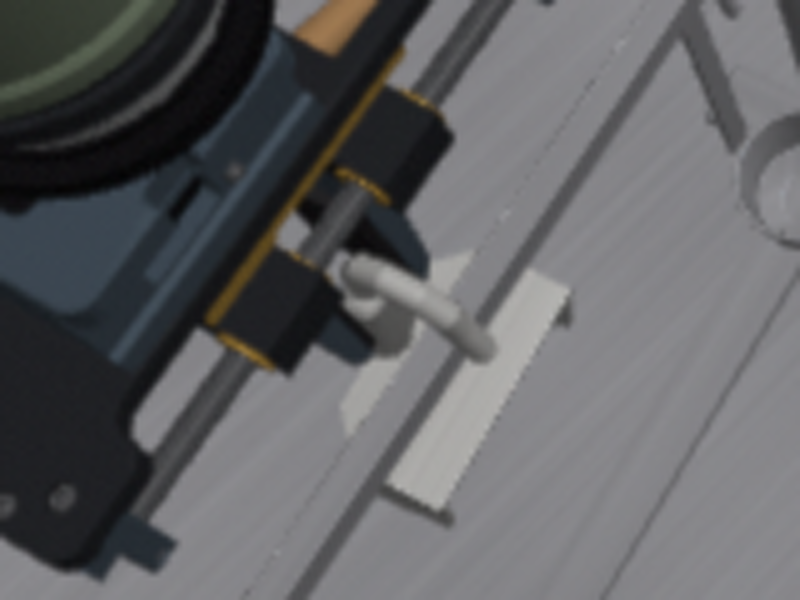

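View pics/o_scene_b.png

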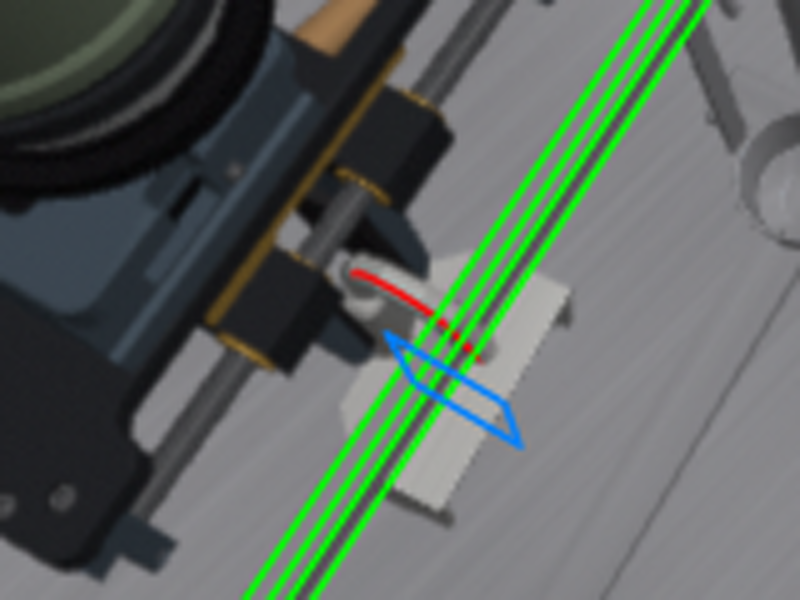

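View pics/r_side_b.png

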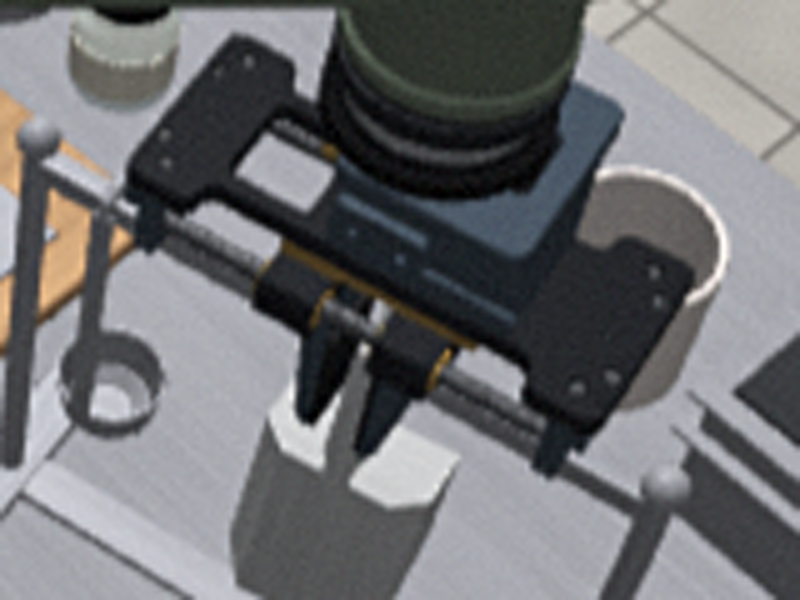

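>>> {"api": "play_rows", "payload": {"motion": [[0,0,-0.003,0,0.05],[0,0,-0.008,0,0.05],[0,0,-0.013,0,0.05],[0,0,-0.018,0,0.05],[0,0,-0.022,0,0.05],[0,0,-0.026,0,0.05],[0,0,-0.029,0,0.05],[0,0,-0.03,0,0.05]]}}

```text
time_s: 28.63
ee_pos: [567.6, -319.8, 215.4]
ee_rot: [131.8, 89.9, 145.8]
force: [-0.1, 0.3, -1.1]
gripper_width: 15.8
```

```bash
python3 ov.py 30 34 12 c
```

```text
hook est rail x -2.2 y -26.5 z 249.4 tcp rail x -32.2 [-0.1  0.3 -1.1] 28.6
```

View pics/r_scene_c.png

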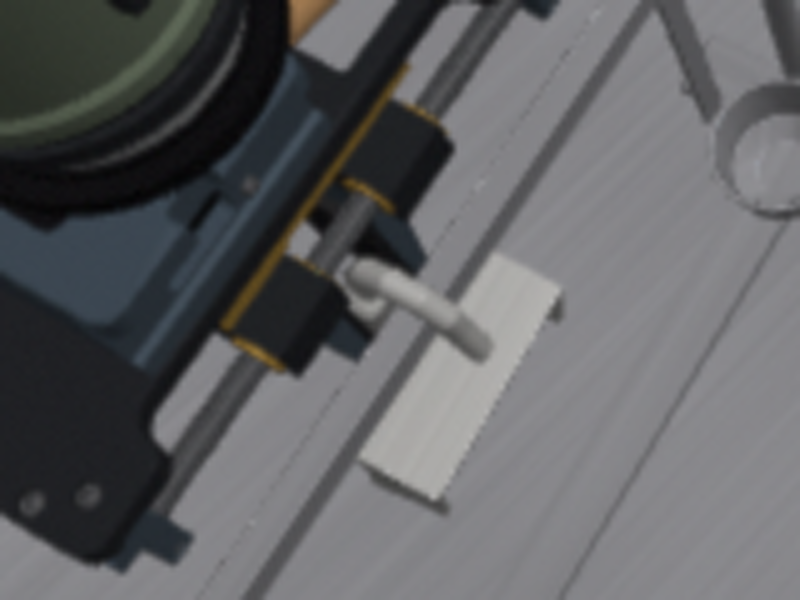

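>>> {"api": "play_rows", "payload": {"motion": [[0,0,-0.002,0,0.05],[0,0,-0.004,0,0.05],[0,0,-0.006,0,0.05],[0,0,-0.008,0,0.05],[0,0,-0.009,0,0.05],[0,0,-0.01,0,0.05],[0,0,-0.01,0,0.05],[0,0,-0.01,0,0.05]]}}

```text
time_s: 29.4
ee_pos: [568.0, -320.0, 206.2]
ee_rot: [-5.4, 90.0, 8.6]
force: [0.6, -0.2, -1.8]
gripper_width: 15.8
```

```bash
python3 ov.py 30 34 12 d
```

```text
hook est rail x -1.9 y -26.7 z 240.2 tcp rail x -31.9 [ 0.6 -0.2 -1.8] 29.4
```

View pics/o_scene_d.png

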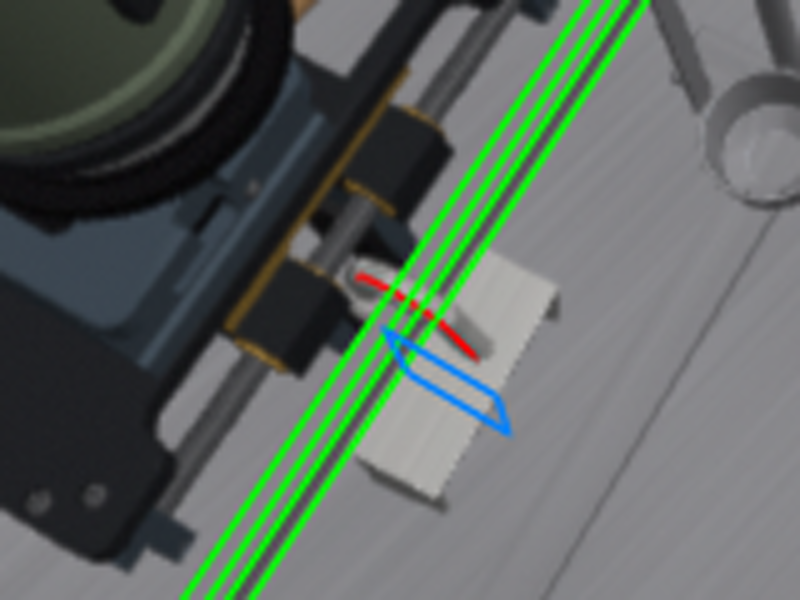

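>>> {"api": "play_rows", "payload": {"motion": [[0,0,-0.0005,0,0.05],[0,0,-0.001,0,0.05],[0,0,-0.0015,0,0.05],[0,0,-0.002,0,0.05],[0,0,-0.0025,0,0.05],[0,0,-0.003,0,0.05],[0,0,-0.0035,0,0.05],[0,0,-0.004,0,0.05]]}}

```text
time_s: 30.17
ee_pos: [568.8, -320.1, 204.2]
ee_rot: [-31.6, 89.8, -17.5]
force: [-0.6, 1.8, 8.5]
gripper_width: 15.7
```

>>> {"api": "play_rows", "payload": {"motion": [[0,0,0,0,0.05],[0,0,0,0,0.05],[0,0,0,0,0.05],[0,0,0,0,0.05],[0,0,0,0,0.05],[0,0,0,0,0.05],[0,0,0,0,0.05],[0,0,0,0,0.05]], "squeeze": 3}}

```text
time_s: 30.83
ee_pos: [568.0, -320.0, 202.1]
ee_rot: [31.8, 90.0, 45.9]
force: [3.0, 2.2, 3.7]
gripper_width: 16.2
```

```bash
python3 ov.py 30 34 12 e
```

```text
hook est rail x -1.9 y -26.7 z 236.1 tcp rail x -31.9 [3.  2.2 3.7] 30.8
```

View pics/r_scene_e.png

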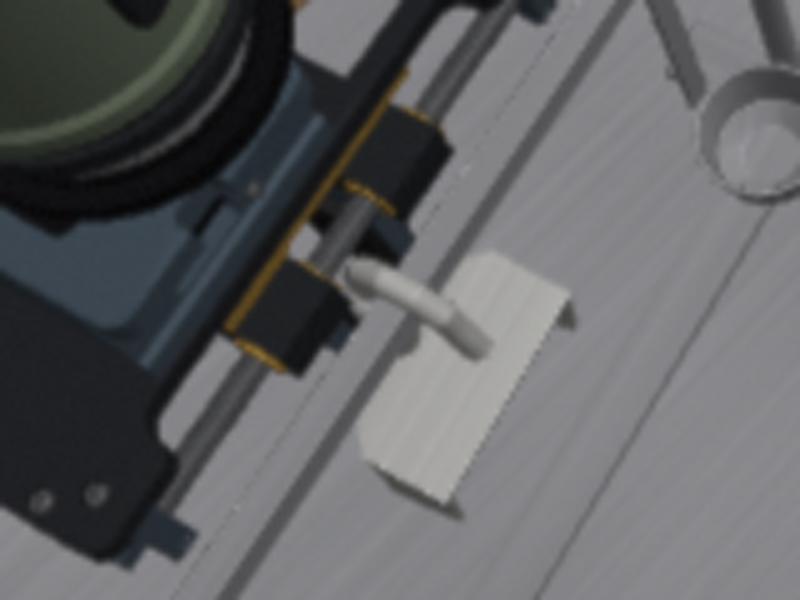

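View pics/r_side_e.png

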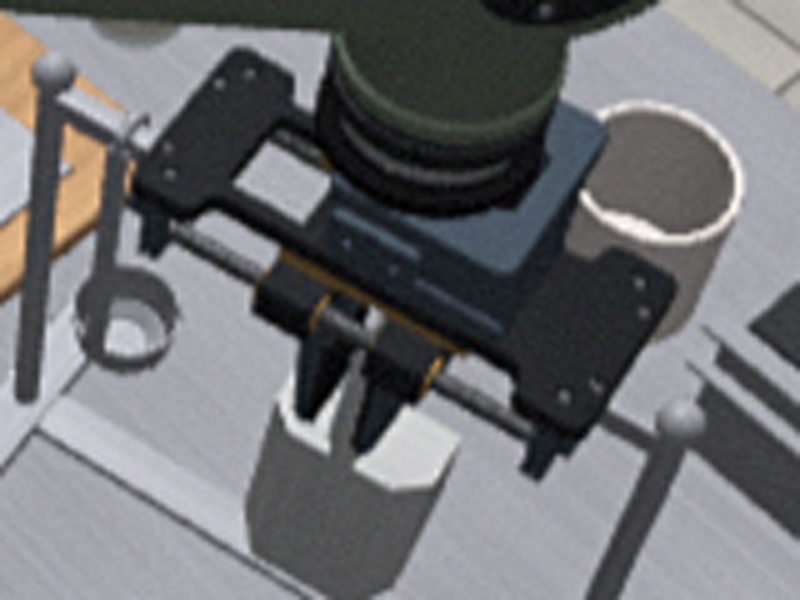

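>>> {"api": "play_rows", "payload": {"motion": [[0,0,0,0,0.18],[0,0,0,0,0.185],[0,0,0,0,0.19],[0,0,0,0,0.2],[0,0,0,0,0.22],[0,0,0,0,0.25],[0,0,0,0,0.3],[0,0,0,0,0.36]]}}

```text
time_s: 31.6
ee_pos: [567.7, -320.1, 202.1]
ee_rot: [152.0, 90.0, 166.1]
force: [0.3, -1.0, -0.1]
gripper_width: 31.4
```

```bash
python3 ov.py 30 34 0 f
```

```text
hook est rail x -2.2 y -26.7 z 236.1 tcp rail x -32.2 [ 0.3 -1.  -0.1] 31.6
```

View pics/r_scene_f.png

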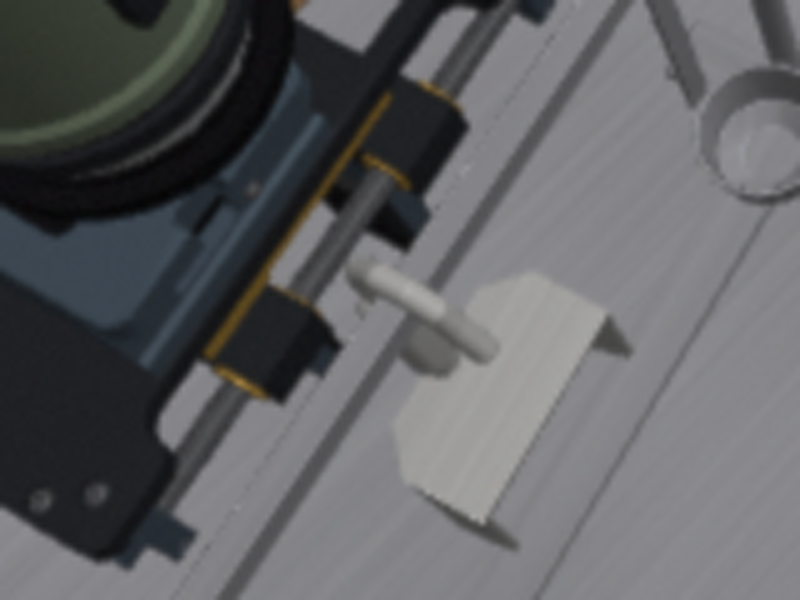

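View pics/r_side_f.png

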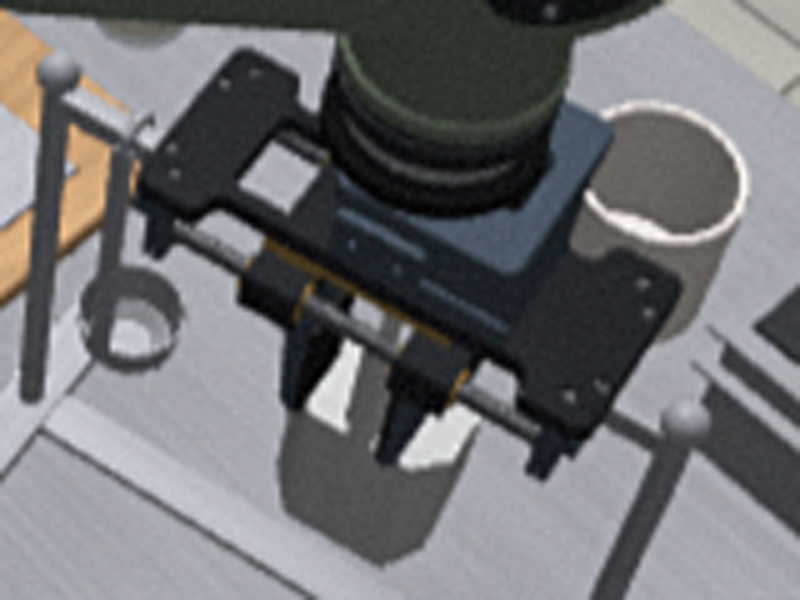

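>>> {"api": "play_rows", "payload": {"motion": [[0,0,0,0,0.4],[0,0,0,0,0.45],[-0.005,-0.0012,0,0,0.45],[-0.013,-0.0032,0,0,0.45],[-0.025,-0.0062,0,0,0.45],[-0.04,-0.01,0,0,0.45],[-0.058,-0.0144,0,0,0.45],[-0.075,-0.0186,0,0,0.45]]}}

```text
time_s: 32.37
ee_pos: [490.9, -338.8, 202.2]
ee_rot: [163.1, 90.0, 177.2]
force: [-0.5, -0.2, -0.8]
gripper_width: 41.1
```

>>> {"api": "play_rows", "payload": {"motion": [[-0.01,-0.002,0.005,0,0.45],[-0.02,-0.004,0.02,0,0.45],[-0.03,-0.006,0.04,0,0.45],[-0.04,-0.008,0.06,0,0.45],[-0.05,-0.01,0.08,0,0.45],[-0.06,0,0.1,0,0.45],[-0.07,0.02,0.12,0,0.45],[-0.08,0.04,0.13,0,0.45]]}}

```text
time_s: 33.03
ee_pos: [412.3, -299.0, 335.0]
ee_rot: [-50.0, 89.8, -36.1]
force: [0.4, 0.0, 1.1]
gripper_width: 40.7
```

```bash
python3 st.py side:s20 scene:z20
```

```text
33.03 [ 412.3 -299.   335. ] ang 103.95 down [ 0.003 -0.002 -1.   ] F [0.4 0.  1.1] w 40.7
```

>>> {"api": "play_rows", "payload": {"motion": [[-0.01,0.0,0.01,0,0.45],[-0.02,0,0.02,0,0.45],[-0.03,0,0.02,0,0.45],[-0.03,0,0.02,0,0.45],[-0.03,0,0.02,0,0.45],[-0.03,0,0.02,0,0.45],[-0.03,0,0.02,0,0.45],[-0.03,0,0.02,0,0.45]]}}

```text
time_s: 33.8
ee_pos: [383.1, -298.6, 351.6]
ee_rot: [119.2, 89.9, 133.2]
force: [-0.6, -0.5, -0.1]
gripper_width: 41.0
```

```bash
python3 st.py side:s21 scene:z21; python3 hk.py
python3 - <<'E'
import cv2,numpy as np
a=cv2.imread('pics/z20.png');b=cv2.imread('pics/z21.png')
print('maxdiff region',cv2.absdiff(a,b)[300:460,130:300].max())
cv2.imwrite('pics/c21.png',np.hstack([cv2.resize(x[250:450,110:310],(400,400),interpolation=2) for x in(a,b)]))
E
```

```text
33.8 [ 383.1 -298.6  351.6] ang 104.06 down [-0.001  0.001 -1.   ] F [-0.6 -0.5 -0.1] w 41.0
[ 383.1 -298.6  351.8]
scoop_hook [ 598.8 -310.7  235.4] [0.8 0.8] rel: fwd 206.4 lat -64.3 up -116.4 [([428.5, 303.6], 0.91), ([194.1, 360.1], 0.71), None]
scoop_grip [ 587.3 -315.1  185.6] [0.5 0.5] rel: fwd 194.1 lat -65.8 up -166.2 [([422.4, 322.2], 0.96), ([195.3, 366.4], 0.61), None]
scoop [ 599.6 -311.8   65.9] [0.4 0.1 0.4] rel: fwd 207.0 lat -65.7 up -285.8 [([417.4, 347.2], 0.9), ([219.3, 388.3], 0.98), ([276.4, 353.9], 0.5)]
rail_free [ 595.7 -314.9  237.4] [3.2 3.2] rel: fwd 202.3 lat -67.6 up -114.3 [([431.0, 306.4], 0.91), ([191.3, 357.7], 0.96), None]
maxdiff region 48
```

View pics/c21.png

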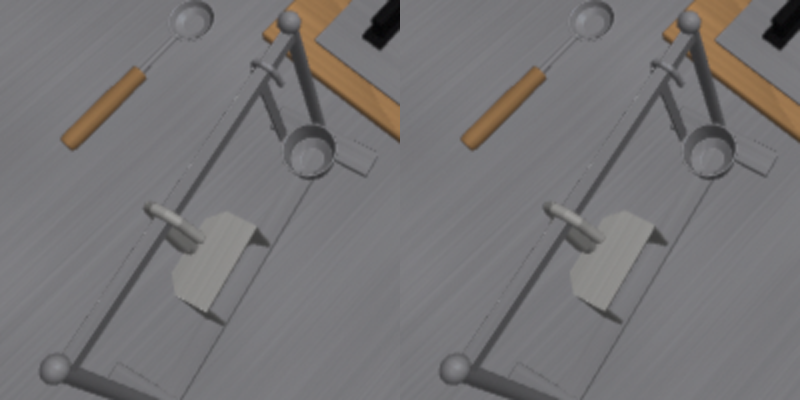

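View pics/s21.png

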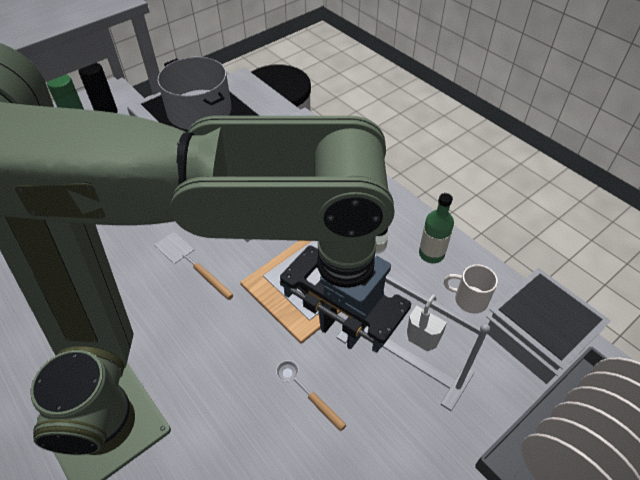

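>>> {"api": "play_rows", "payload": {"motion": [[0,0,0,0,0.45],[0,0,0,0,0.45],[0,0,0,0,0.45],[0,0,0,0,0.45],[0,0,0,0,0.45],[0,0,0,0,0.45],[0,0,0,0,0.45],[0,0,0,0,0.45]]}}

```text
time_s: 35.32
ee_pos: [382.9, -298.6, 352.2]
ee_rot: [80.0, 90.0, 94.0]
force: [-0.7, -0.1, 0.3]
gripper_width: 41.0
```

>>> {"api": "play_rows", "payload": {"motion": [[0,0,0,0,0.45],[0,0,0,0,0.45],[0,0,0,0,0.45],[0,0,0,0,0.45],[0,0,0,0,0.45],[0,0,0,0,0.45],[0,0,0,0,0.45],[0,0,0,0,0.45]]}}

```text
time_s: 35.98
ee_pos: [382.9, -298.6, 352.2]
ee_rot: [95.9, 90.0, 109.9]
force: [0.9, -0.5, 0.1]
gripper_width: 41.1
```

Run:
```python
from h import *
fr=[grab_frame('scene') for _ in range(8)]
for f in fr[1:]:
    a=cv2.GaussianBlur(f['img'],(5,5),0);b=cv2.GaussianBlur(fr[0]['img'],(5,5),0)
    d=cv2.absdiff(a,b); print(d[340:420,180:250].max(), d[260:310,300:370].max())
f=grab_frame('scene');p=finder.spot_point(f,'scoop');print(p[:1])
for l,z in [('spatula',0),('spoon',0),('spice_jar',0),('tin',0),('lid',15)]:
    r=finder.spot_point(f,l); print(l,atz(*ray(f,r[0]['point']),z).round(0) if r else None)
```

```text
1 2
1 1
1 2
1 2
1 1
1 2
1 2
[{'point': [220.1, 386.4], 'conf': 0.67}]
spatula [364. 229.   0.]
spoon [ 366. -233.    0.]
spice_jar [765. -16.   0.]
tin [760.  78.   0.]
lid [557.   4.  15.]
```

Everything is still and the bystanders are where they were, so I'm handing the job in.

```bash
python3 -c "
from workcell import job_done
print(job_done())"
```

```text
the job is handed in; nothing more can be done
None
```

The lid is lying flat on the chopping board and the scoop is hanging on the utensil rail. I handed the job in at about 36 s of the 72 s allowed; no verdict was reported.

**What I did**
- **Lid:** I pinched the pull with the tool pointing straight down and raised the front end over the stop lip. I then drew the lid about 90 mm down the slope until it was clear of the grooves. It levelled itself in the grip, and I set it on the board with its pull upwards and let go.
- **Scoop:** I took it by the upper part of its grip, lifted it out of the bin and hooked it over the bar from the robot's side. I lowered it until it touched the bar, eased the squeeze to 3 N so it could settle, then opened the fingers and drew the arm back.

**Last checks**
- **Lid:** its centre measured (557, 4) mm, about 10 mm from the board's centre. It looked flat when I viewed it after letting go, and was still.
- **Scoop:** the hook centre was at 235 mm and within a few millimetres of the bar. The scoop leaned roughly 6 degrees at most. Eight frames in a row showed no movement of scoop or lid.
- **Spatula, spoon, jar and tin:** all within about 6 mm of where they started, which is within the trained networks' accuracy.
- **Disagreement:** the networks' scoop grip and hook points differed by several mm between cameras while I was working. I relied on the scoop's given dimensions laid over the pictures, and on the measured contact force. No check failed.

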